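# Load flange stubs into the slow-cooling chest

## Task

Get the slow-cooling chest ready and load it: first turn the thermostat knob until its pointer reads zero, then free the scale tray that is caught askew under the lips of the chest's slot and stand it on the middle of the red mat. After that put every flange stub on the bench into the chest through the narrow slot, so that each one ends up standing upright with its flange flat on the chest floor under the lips. Leave the other things on the bench where they are.

Things in the scene. Friction and masses are not known exactly. Their poses are not given: they have to be found in the camera images.
- chest_floor (a point): centre of the inner floor of the slow-cooling chest, a fixed blue steel box with a slotted silver roof. x points across the slot, away from the robot, y along the slot, z up. Inside it is 130 mm in x and 370 mm in y, walls 6 mm; this floor lies 12 mm above the bench
- chest_slot (a point): centre of the slot in the chest's roof, 105 mm straight above chest_floor, same axes, at the top of two flat silver lips 5 mm thick (100 mm free height under them). The slot between them is 82 mm wide (x -41 to +41 mm) and runs the whole inner length, so each lip overhangs the inside by 24 mm
- thermostat (a joint): angle of the black thermostat knob, rad: 0 when its white pointer is at the red zero mark, on the slot side of the dial; positive is anticlockwise seen from above. Turns from -1.2 to 3.0 with light friction, stays where left, no stop at zero
- thermostat_grip (a point): on the knob's upright axis, mid grip bar: bar 44 mm long, 12 mm thick, from 15 mm below to 11 mm above this point. x lies along the bar, pointer at its -x end; at joint 0 the axes are parallel to the chest's. 112 mm in +x from chest_floor, on a grey control box (82 x 160 mm in plan, top 26 mm below this point) behind the chest
- tray_mid (a point): middle (70 mm up) of the scale tray: steel, 130 mm (its x) by 56 mm (its y), 14 mm high; a post in its middle carries an orange grip 20 x 20 mm (sides along x and y), 100 to 140 mm above its underside. 0.3 kg. It starts on the chest floor, askew to the slot, corners caught under the lips, the grip up through the slot
- mat_top (a point): centre of the top of a red mat 150 x 150 x 3 mm, fixed on the bench, z up
- stub1_mid (a point): middle (65 mm up) of a flange stub: round steel flange, 96 mm across and 8 mm thick, underneath, with a steel tube, 24 mm across, welded upright on its centre; 130 mm high over all, about 0.45 kg. z points from the flange up along the tube. May be absent
- stub2_mid (a point): middle (65 mm up) of a flange stub: round steel flange, 96 mm across and 8 mm thick, underneath, with a steel tube, 24 mm across, welded upright on its centre; 130 mm high over all, about 0.45 kg. z points from the flange up along the tube. May be absent
- stub3_mid (a point): middle (65 mm up) of a flange stub: round steel flange, 96 mm across and 8 mm thick, underneath, with a steel tube, 24 mm across, welded upright on its centre; 130 mm high over all, about 0.45 kg. z points from the flange up along the tube. May be absent
- electrode_box: blue electrode carton 60 x 100 x 35 mm; not part of the job, origin under its centre
- wire_brush: wire brush with a handle, lying; not part of the job, origin under its centre
- magnet_square: flat yellow magnet block 90 x 90 x 18 mm; not part of the job, origin under its centre
- spatter_can: yellow and red spray can, 56 mm across, 140 mm high; not part of the job, origin under its centre
- coupon: flat steel test plate 120 x 50 x 8 mm; not part of the job, origin under its centre
There are look-alikes about, which are no part of the job. Leave any black, purple or turquoise look-alike of the part that bears stub2_mid alone.

How it is judged:
By the outcome, as a careful person would: the job done as asked, in the order asked, and still so for the second after the job is handed in, with the robot touching nothing.
Of stub1, stub2, stub3 only 2 to 3 are there at a start; the rules pass over those that are not, and their reading is None.
At some moment in a run one of stub1, stub2, stub3 may be knocked a few centimetres aside while the robot is not near it.
It also fails if it takes over 210 s, if anything falls off the work surface, if the arm or the gripper's body presses on something with over 40 N, if the wrist force passes 120 N, or if a joint passes its speed limit or range.

## Robot

A 6-joint arm with a two-finger parallel gripper is mounted at the origin on the work surface. World frame = base frame: x ahead of the robot, y to its left, z up, the work surface at z = 0. Lengths are in m, angles in rad, forces in N, time in s.
With the tool pointing down it reaches from about 0.3 to 0.775 m from the base axis. Payload 14.6 kg.
Tool frame: the origin (TCP) lies midway between the tips of the shut fingers; the grasp point (between the pads) lies 19 mm behind it (grasp_offset is the distance from the TCP to the grasp point, in m); z points along the fingers, y is the line along which they close (so a half turn about z gives the same grasp; the last joint's range is limited). The gripper opens to 94 mm and grips with 3 to 60 N. Pads are 16 mm wide; open, the fingers measure 119 mm over their backs; the gripper's body (75 mm by 177 mm) begins 78 mm behind the grasp point.
Start: joints at [1.113, 0.3, 1.521, -0, 1.321, -0.067], TCP at [0.21, 0.509, 0.175] pointing down, gripper open.
Joint ranges: [-3.03, 3.03], [-0.79, 2.21], [0.23, 2.52], [-1.04, 4.18], [0, 3.07], [-2.55, 2.55]. Speed limits (rad/s): [2.22, 2.22, 2.57, 3.14, 3.14, 3.14].

## Interface

Orientations are given as [roll, pitch, yaw] about the fixed x, y, z axes, in that order (R = Rz(yaw) Ry(pitch) Rx(roll)).
In Python, from station import * gives the robot as it stands. The module is installed in compiled form; this text tells all that it offers.
- The arm moves only by the tool send_rows, never from a script. Its argument "rows" is a list of rows, each an object of numbers: "dx", "dy", "dz": the shift along the tool's x, y, z in mm; "roll": the turn about the tool's z in degrees; "jaw": the closure, from -1 (fully open) to 1 (shut). In form: [{"dx": .., "dy": .., "dz": .., "roll": .., "jaw": ..}, ...]. A call has 1 to 12 rows; each row shifts and turns the commanded pose from where the row before left it, along the tool's axes as they then stand; what a row does not reach is not made up. A row lasts 1/12 s, in which the tool goes at most 41.7 mm and 7.16 degrees, less where a joint would pass 70% of its speed; a pose out of reach is approached as far as the arm can. A call is refused whole if a number of a shift passes 41.7 or a number of a turn 7.16, either way. A call with a gripper value outside its range is refused whole. The fingers move at their own pace and stop on an object; "force" is the grip in N (left out, the last holds). Time passes only in rows, so rows that do not move let the fingers close. It gives the time, the measured TCP pose, the force, the opening and the grip force at its end, in the units of the state.
- get_obs(): the state, without advancing time (a new reading comes with each control period).
- camera(name): name is "scene" or "top"; returns a dict with "frame" (400x640x3 uint8, red, green, blue), "z_map" (400x640 float32, m along the optical axis (not along the pixel's ray), 0 where there is no reading), "camera_matrix" (3x3 intrinsics, pixels), "rvec" (rotation vector, rad) and "tvec" (3), from world to camera coordinates, as OpenCV has them. Camera axes: x right, y down, z forward; pixel columns grow to the right and rows downward; lengths in m; the calibration is good to about 2 mm. A picture is of the moment at which its call begins.
- hand_in(): hands the job in; it is judged then, once.
The state is a dict: "time_s": time; "qpos": joint angles; "joint_vel": joint speeds; "tau": joint torques, N m; "ee_pos": TCP position; "eef_rot": TCP orientation; "force": force on the tool from outside, world axes, zero at the start; "moment": the same for the moment, N m; "grip_width": finger opening in m; "grip_force": force on a finger pad.
Only numpy, scipy, OpenCV 4.12 (cv2) and the standard library are available. Lean on these libraries where they do the work, as an engineer would, in place of code of your own. Each camera call takes 0.05 s, during which the arm holds its last target. There are 200 camera calls.

## Working session

There is one attempt and no reset: what is moved stays moved. The work goes in short steps, Python scripts to look and compute and a tool call to move; the robot and the scene stay as the last step left them, time stands still between calls to the robot, and variables do not carry over. Pictures are saved under pics/ and viewed, at most 14 in all, crops included, and the job is handed in when it is done.

Besides the shell and the picture viewer there is one more tool, called after "Request:" by a JSON object that holds its "op" and its "data", one argument or row to a line. send_rows: Moves the arm, as the interface text tells. Its arguments: {"type":"object","properties":{"rows":{"type":"array"},"force":{"type":"number"}},"required":["rows"]}

```bash
mkdir -p pics; cat > h.py <<'E'
from station import *
import numpy as np, cv2
def cam(n):
    c=camera(n); R=cv2.Rodrigues(np.array(c["rvec"],float))[0]; t=np.array(c["tvec"],float).ravel()
    K=np.array(c["camera_matrix"]); z=c["z_map"]; v,u=np.mgrid[:400,:640]
    P=np.stack([(u-K[0,2])*z/K[0,0],(v-K[1,2])*z/K[1,1],z],-1)
    W=(P-t)@R; W[z==0]=np.nan
    return c["frame"],W,(K,R,t)
def save(f,n,crop=None,s=1):
    if crop: f=f[crop[1]:crop[3],crop[0]:crop[2]]
    cv2.imwrite("pics/"+n+".png",cv2.resize(f[:,:,::-1],None,fx=s,fy=s,interpolation=cv2.INTER_CUBIC))
E
python3 - <<'E'
from h import *
for n in("top","scene"):
    f,W,C=cam(n); save(f,n+"0",None,1.25); np.savez(n+"0.npz",f=f,W=W); print(n,-C[1].T@C[2],C[0][0,0])
print(get_obs())
E
```

```text
top [ 0.31106135 -0.10924157  1.22633909] 433.60982784120694
scene [1.43711588 0.44715385 0.82856189] 449.59003967282143
{'time_s': 0.1, 'qpos': array([ 1.11340641e+00,  3.00406402e-01,  1.52149728e+00, -2.68410209e-05,
        1.32072873e+00, -6.65745775e-02]), 'joint_vel': array([-0.00062472, -0.00139724, -0.00233711,  0.00024562,  0.00359956,
       -0.00017319]), 'tau': array([-3.03911329e-04, -5.32643151e+01, -3.53281188e+01,  7.09141698e-02,
        2.35291250e-02, -5.97780036e-05]), 'ee_pos': array([0.20939711, 0.50829026, 0.17405729]), 'eef_rot': array([-3.14055347e+00, -4.32283079e-05,  2.75078395e+00]), 'force': array([ 0.10644997, -1.00186651, -0.59479268]), 'moment': array([-0.00545995, -0.02216931,  0.00965199]), 'grip_force': 0.0, 'grip_width': 0.09407251606139576}
```

View pics/top0.png

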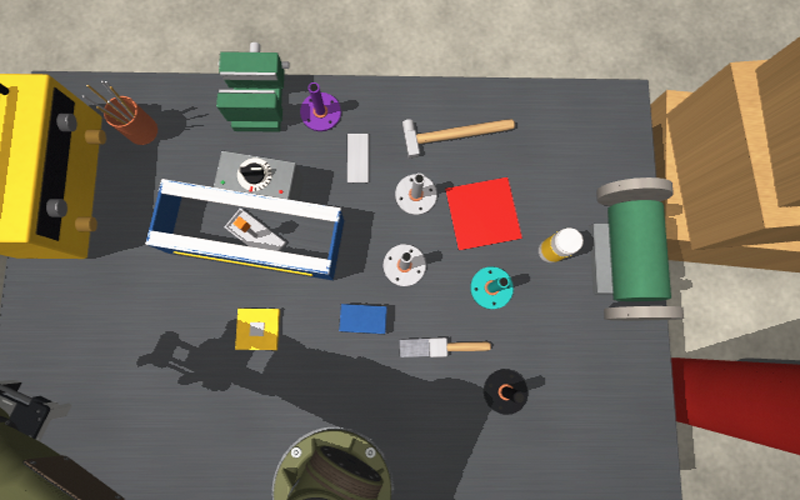

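View pics/scene0.png

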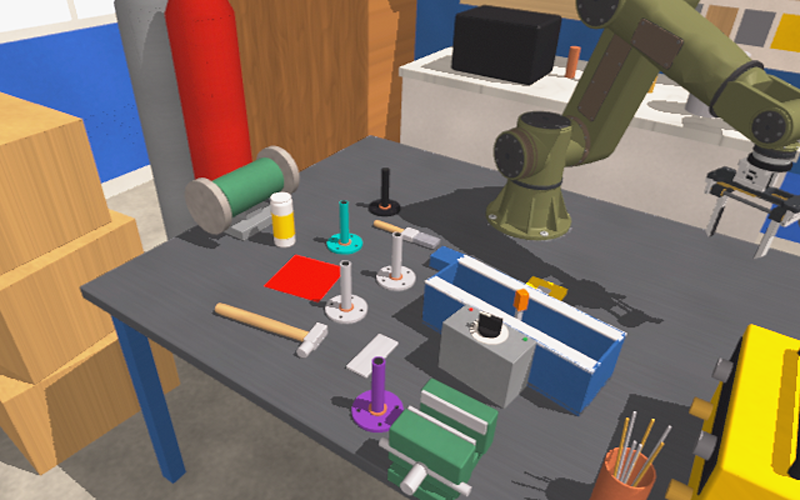

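The top view shows two grey stubs at viewed px (416,192) and (405,264), the mat at (484,213), the knob at (254,173) and the tray grip at (243,223) in the chest. Black, purple and turquoise stubs are decoys.

```bash
python3 - <<'E'
from h import *
d=np.load("top0.npz"); f=d["f"].astype(int); W=d["W"]; X,Y,Z=W[...,0],W[...,1],W[...,2]
r,g,b=f[...,0],f[...,1],f[...,2]
v,u=np.mgrid[:400,:640]
def box(x0,y0,x1,y1): return (u>x0/1.25)&(u<x1/1.25)&(v>y0/1.25)&(v<y1/1.25)
# lips
m=(abs(Z-.117)<.006)&box(140,165,350,285)&(r>180)&(g>180)
rect=cv2.minAreaRect(np.float32(np.c_[X[m],Y[m]])); print("lips",m.sum(),np.median(Z[m]),rect)
n,l=cv2.connectedComponents(m.astype(np.uint8))
for i in range(1,n):
    k=l==i
    if k.sum()>100: print(" lip",k.sum(),cv2.minAreaRect(np.float32(np.c_[X[k],Y[k]])))
m=(r>180)&(g<70)&(b<70)&box(430,160,530,260); print("mat",np.median(Z[m]),cv2.minAreaRect(np.float32(np.c_[X[m],Y[m]])))
m=(r>180)&(g>70)&(g<170)&(b<80)&box(215,205,290,255); print("grip",m.sum(),np.nanmax(Z[m]))
k=m&(Z>.14);print(k.sum(),cv2.minAreaRect(np.float32(np.c_[X[k],Y[k]])),X[k].mean(),Y[k].mean(),np.median(Z[k]))
k=box(215,205,290,255)&(Z>.018)&(Z<.034)&(r>120)&(abs(r-b)<40); print("tray",k.sum(),cv2.minAreaRect(np.float32(np.c_[X[k],Y[k]])),np.median(Z[k]))
for nm,bx in(("A",(390,165,445,220)),("B",(378,238,432,292))):
    q=box(*bx); k=q&(Z>.003)&(Z<.014)&(r>140)&(abs(r-b)<40)
    print(nm,k.sum(),np.median(Z[k]),cv2.minEnclosingCircle(np.float32(np.c_[X[k],Y[k]])))
    k=q&(Z>.115); print("  tube",k.sum(),X[k].mean(),Y[k].mean(),Z[k].max())
q=box(225,145,290,200); print("box top",np.nanmedian(Z[q&(Z>.05)&(abs(r-g)<15)&(r>90)&(r<180)]))
k=q&(Z>.12);print("knob",k.sum(),X[k].mean(),Y[k].mean(),np.nanmax(Z[q]),cv2.minAreaRect(np.float32(np.c_[X[k],Y[k]])))
save(d["f"],"knob",(165,112,245,210),6)
E
```

```text
lips 3262 0.11650025324547801 ((0.5782454013824463, 0.18322211503982544), (0.3819345235824585, 0.20418210327625275), 81.06591033935547)
 lip 140 ((0.642913818359375, 0.17522111535072327), (0.07202527672052383, 0.03844302520155907), 77.1825942993164)
 lip 1576 ((0.6026922464370728, 0.17916087806224823), (0.38139793276786804, 0.03175414353609085), 81.1290283203125)
 lip 1528 ((0.49239298701286316, 0.1967211216688156), (0.381943941116333, 0.030221952125430107), 81.11076354980469)
mat nan ((0.6079435348510742, -0.3359068036079407), (0.149366095662117, 0.14987073838710785), 11.66418170928955)
grip 49 0.1562117021645332
49 ((0.546623706817627, 0.18646347522735596), (0.018111051991581917, 0.016509270295500755), 53.31276321411133) 0.5465885386308049 0.18593773558826004 0.15122583054379812
tray 318 ((0.5471373796463013, 0.18784308433532715), (0.13171543180942535, 0.05592036619782448), 53.229976654052734) 0.020493916098396653
A 574 0.007724302994714139 ((0.6497003436088562, -0.17667143046855927), 0.048290595412254333)
  tube 77 0.6481794100911676 -0.1763326594086149 0.13575956761307856
B 669 0.007403692593577755 ((0.48406982421875, -0.15012571215629578), 0.04830830171704292)
  tube 77 0.48259448796655485 -0.15009968535780918 0.1342635726977028
box top 0.11946301868960185
knob 842 0.6537301942118815 0.16363521696500313 0.16114599343630762 ((0.6537513732910156, 0.16206467151641846), (0.13314391672611237, 0.10050696134567261), 89.3963851928711)
```

View pics/knob.png

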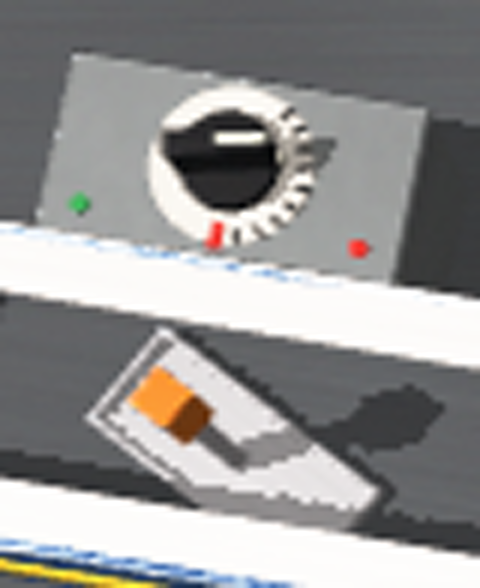

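Top crop: the knob bar runs horizontally with its white pointer at crop (240,137), pointing to −y. The red zero mark is at (215,235), so the joint stands at about +99°. The tray is skewed at about 53°.

Chest centre is (0.5475, 0.188), yaw −8.9°, which puts the knob at about (0.658, 0.171). I'm starting towards it.

Request:
{"op": "send_rows", "data": {
  "rows": [
    {"dx": 0,"dy": 0,"dz": -5,"roll": 6.76,"jaw": 0},
    {"dx": 0,"dy": 0,"dz": -5,"roll": 6.76,"jaw": 0},
    {"dx": 0,"dy": 0,"dz": -5,"roll": 6.76,"jaw": 0},
    {"dx": 0,"dy": 0,"dz": -5,"roll": 6.76,"jaw": 0},
    {"dx": 0,"dy": 0,"dz": -5,"roll": 6.76,"jaw": 0},
    {"dx": 0,"dy": 0,"dz": -5,"roll": 6.76,"jaw": 0},
    {"dx": 0,"dy": 0,"dz": -5,"roll": 6.76,"jaw": 0},
    {"dx": 0,"dy": 0,"dz": -5,"roll": 6.76,"jaw": 0},
    {"dx": 0,"dy": 0,"dz": -5,"roll": 6.76,"jaw": 0},
    {"dx": 0,"dy": 0,"dz": -5,"roll": 6.76,"jaw": 0}
  ]
}}

```text
time_s: 0.93
ee_pos: [0.2094, 0.5084, 0.2244]
eef_rot: [-3.141, 0.001, 1.565]
force: [0.3, -0.4, -0.4]
grip_width: 0.0475
grip_force: 0.0
```

Request:
{"op": "send_rows", "data": {
  "rows": [
    {"dx": -28,"dy": 20,"dz": 0,"roll": 0,"jaw": 0},
    {"dx": -28,"dy": 20,"dz": 0,"roll": 0,"jaw": 0},
    {"dx": -28,"dy": 20,"dz": 0,"roll": 0,"jaw": 0},
    {"dx": -28,"dy": 20,"dz": 0,"roll": 0,"jaw": 0},
    {"dx": -28,"dy": 20,"dz": 0,"roll": 0,"jaw": 0},
    {"dx": -28,"dy": 20,"dz": 0,"roll": 0,"jaw": 0},
    {"dx": -28,"dy": 30,"dz": 0,"roll": 0,"jaw": 0},
    {"dx": -28,"dy": 30,"dz": 0,"roll": 0,"jaw": 0},
    {"dx": -28,"dy": 30,"dz": 0,"roll": 0,"jaw": 0},
    {"dx": -28,"dy": 30,"dz": 0,"roll": 0,"jaw": 0},
    {"dx": -28,"dy": 30,"dz": 0,"roll": 0,"jaw": 0},
    {"dx": -28,"dy": 30,"dz": 0,"roll": 0,"jaw": 0}
  ]
}}

```text
time_s: 1.93
ee_pos: [0.5107, 0.1707, 0.2244]
eef_rot: [-3.141, 0.0, 1.571]
force: [-0.4, 2.0, 0.5]
grip_width: 0.0471
grip_force: 0.0
```

Request:
{"op": "send_rows", "data": {
  "rows": [
    {"dx": 0,"dy": 30,"dz": 0,"roll": 0,"jaw": 0},
    {"dx": 0,"dy": 30,"dz": 0,"roll": 0,"jaw": 0},
    {"dx": 0,"dy": 30,"dz": 0,"roll": 0,"jaw": 0},
    {"dx": 0,"dy": 30,"dz": 0,"roll": 0,"jaw": 0},
    {"dx": 0,"dy": 29,"dz": 0,"roll": 0,"jaw": 0},
    {"dx": 0,"dy": 0,"dz": 0,"roll": 0,"jaw": 0},
    {"dx": 0,"dy": 0,"dz": 0,"roll": 0,"jaw": 0}
  ]
}}

```text
time_s: 2.52
ee_pos: [0.6588, 0.1723, 0.2225]
eef_rot: [-3.139, 0.001, 1.57]
force: [0.4, -0.6, -0.4]
grip_width: 0.0465
grip_force: 0.0
```

```bash
python3 - <<'E'
from h import *
d=np.load("top0.npz"); W=d["W"]; c=np.array([.658,.1707])
X,Y,Z=W[...,0],W[...,1],W[...,2]; D=np.hypot(X-c[0],Y-c[1])
for a in(.01,.02,.03,.04,.05): 
    k=(D<a)&(D>a-.01); print(a,np.percentile(Z[k],[5,25,50,75,95]).round(4))
k=(D<.03)&(Z>.148); print(k.sum(),X[k].mean(),Y[k].mean(),cv2.minAreaRect(np.float32(np.c_[X[k],Y[k]])))
E
```

```text
0.01 [0.1304 0.1408 0.1544 0.1566 0.1591]
0.02 [0.1284 0.1311 0.1344 0.1538 0.1574]
0.03 [0.1187 0.1204 0.1223 0.1284 0.1488]
0.04 [0.1165 0.1188 0.1201 0.1219 0.1236]
0.05 [0.1148 0.1175 0.119  0.1206 0.123 ]
95 0.6571571813904179 0.17037023773625726 ((0.6576893925666809, 0.16979080438613892), (0.012589803896844387, 0.043152082711458206), 1.7780746221542358)
```

Request:
{"op": "send_rows", "data": {
  "rows": [
    {"dx": 0,"dy": 0,"dz": 20,"roll": 0,"jaw": 0},
    {"dx": -1,"dy": -1,"dz": 20,"roll": 0,"jaw": 0},
    {"dx": 0,"dy": 0,"dz": 20,"roll": 0,"jaw": 0},
    {"dx": 0,"dy": 0,"dz": 16,"roll": 0,"jaw": 0},
    {"dx": 0,"dy": 0,"dz": 10,"roll": 0,"jaw": 0},
    {"dx": 0,"dy": 0,"dz": 0,"roll": 0,"jaw": 0},
    {"dx": 0,"dy": 0,"dz": 0,"roll": 0,"jaw": 0.3},
    {"dx": 0,"dy": 0,"dz": 0,"roll": 0,"jaw": 0.6},
    {"dx": 0,"dy": 0,"dz": 0,"roll": 0,"jaw": 1},
    {"dx": 0,"dy": 0,"dz": 0,"roll": 0,"jaw": 1},
    {"dx": 0,"dy": 0,"dz": 0,"roll": 0,"jaw": 1},
    {"dx": 0,"dy": 0,"dz": 0,"roll": 0,"jaw": 1}
  ],
  "force": 20
}}

```text
time_s: 3.52
ee_pos: [0.6576, 0.1716, 0.1389]
eef_rot: [3.141, -0.0, 1.571]
force: [-0.3, -0.1, 0.2]
grip_width: 0.0104
grip_force: 0.0
```

Request:
{"op": "send_rows", "data": {
  "rows": [
    {"dx": 0,"dy": 0,"dz": 0,"roll": 0,"jaw": 1},
    {"dx": 0,"dy": 0,"dz": 0,"roll": 0,"jaw": 1}
  ]
}}

```text
time_s: 3.68
ee_pos: [0.6576, 0.1716, 0.1386]
eef_rot: [3.142, -0.0, 1.571]
force: [-0.1, 1.0, -0.1]
grip_width: 0.0005
grip_force: 0.0
```

```bash
python3 - <<'E'
from h import *
f,W,C=cam("scene"); save(f,"k1",(320,200,520,330),4); np.savez("s1.npz",f=f,W=W)
E
```

```text
(no output)
```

View pics/k1.png

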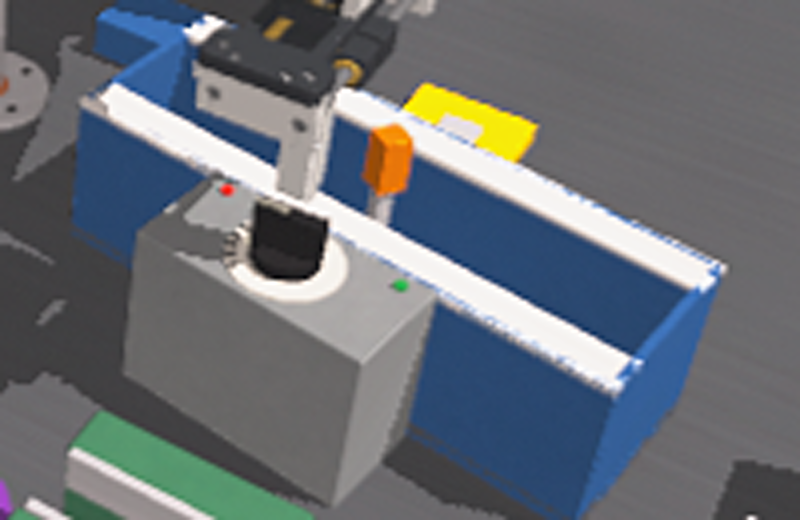

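The fingers shut at crop (300,195), on the chest side of or above the bar at (290,215), so they missed it. I'm measuring the knob from this camera's depth.

```bash
python3 - <<'E'
from h import *
d=np.load("s1.npz"); f=d["f"].astype(int); W=d["W"]; X,Y,Z=W[...,0],W[...,1],W[...,2]
v,u=np.mgrid[:400,:640]; s=lambda x0,y0,x1,y1:(u>320+x0/4)&(u<320+x1/4)&(v>200+y0/4)&(v<200+y1/4)
dark=f.sum(-1)<120
k=s(245,195,335,285)&dark; print("dark",k.sum(),[np.nanpercentile(a[k],[2,25,50,75,98]).round(4) for a in(X,Y,Z)])
for r in range(252,272,2): print(r,[(int(f[r,c].sum()),*W[r,c].round(3)) for c in(386,392,398)])
k=s(275,110,325,190); print("finger",[np.nanpercentile(a[k],[2,50,98]).round(4) for a in(X,Y,Z)])
k=s(225,225,350,300)&(f.min(-1)>190); print("dial",k.sum(),[np.nanpercentile(a[k],[1,50,99]).round(4) for a in(X,Y,Z)])
k=s(150,260,420,400)&(abs(f[...,0]-f[...,2])<20)&(f.sum(-1)>300)&(Z>.1); print("boxtop",np.nanmedian(Z[k]))
E
```

```text
dark 209 [array([0.6557, 0.6608, 0.6623, 0.664 , 0.6783]), array([0.1533, 0.1643, 0.1741, 0.1838, 0.1923]), array([0.1256, 0.1343, 0.1427, 0.1509, 0.1589])]
252 [(91, np.float64(0.664), np.float64(0.158), np.float64(0.159)), (322, np.float64(0.655), np.float64(0.169), np.float64(0.159)), (758, np.float64(0.599), np.float64(0.164), np.float64(0.118))]
254 [(96, np.float64(0.661), np.float64(0.157), np.float64(0.151)), (94, np.float64(0.66), np.float64(0.172), np.float64(0.157)), (148, np.float64(0.654), np.float64(0.184), np.float64(0.159))]
256 [(101, np.float64(0.663), np.float64(0.159), np.float64(0.147)), (103, np.float64(0.661), np.float64(0.173), np.float64(0.152)), (140, np.float64(0.663), np.float64(0.188), np.float64(0.161))]
258 [(98, np.float64(0.663), np.float64(0.16), np.float64(0.141)), (104, np.float64(0.662), np.float64(0.174), np.float64(0.148)), (105, np.float64(0.661), np.float64(0.188), np.float64(0.154))]
260 [(100, np.float64(0.663), np.float64(0.161), np.float64(0.136)), (101, np.float64(0.664), np.float64(0.175), np.float64(0.144)), (108, np.float64(0.66), np.f
[... 554 characters left out ...]
)), (114, np.float64(0.663), np.float64(0.191), np.float64(0.133))]
268 [(104, np.float64(0.677), np.float64(0.169), np.float64(0.126)), (108, np.float64(0.674), np.float64(0.182), np.float64(0.13)), (200, np.float64(0.659), np.float64(0.191), np.float64(0.124))]
270 [(739, np.float64(0.68), np.float64(0.171), np.float64(0.122)), (438, np.float64(0.674), np.float64(0.183), np.float64(0.124)), (734, np.float64(0.666), np.float64(0.194), np.float64(0.124))]
finger [array([0.4669, 0.669 , 0.7423]), array([0.121 , 0.1802, 0.2049]), array([0.0337, 0.2084, 0.2947])]
dial 188 [array([0.6064, 0.6688, 0.692 ]), array([0.1399, 0.1908, 0.2063]), array([0.1181, 0.123 , 0.1261])]
boxtop 0.121094001382938
```

```bash
python3 - <<'E'
from h import *
d=np.load("s1.npz"); f=d["f"]; W=d["W"]
for r in range(226,256,3): print(r,[(int(f[r,c].astype(int).sum()),*(float(q) for q in W[r,c].round(3))) for c in(389,392,395,398,401)])
c,_,C=cam("scene"); K,R,t=C
for p in([.6576,.1716,.1386],[.6576,.1716,.158],[.658,.171,.159]):
    q=R@np.array(p)+t; print(p,(K@q/q[2])[:2],q[2])
print(get_obs()["qpos"])
f,W,C=cam("top"); np.savez("t1.npz",f=f,W=W)
E
```

```text
226 [(485, 0.744, 0.186, 0.295), (482, 0.744, 0.192, 0.298), (409, 0.745, 0.199, 0.301), (335, 0.743, 0.204, 0.303), (512, 0.657, 0.181, 0.24)]
229 [(487, 0.737, 0.184, 0.282), (492, 0.735, 0.19, 0.284), (478, 0.738, 0.197, 0.289), (528, 0.742, 0.205, 0.295), (587, 0.651, 0.18, 0.228)]
232 [(485, 0.735, 0.185, 0.274), (493, 0.737, 0.191, 0.278), (224, 0.737, 0.198, 0.281), (496, 0.737, 0.204, 0.284), (624, 0.646, 0.179, 0.216)]
235 [(256, 0.463, 0.084, 0.049), (483, 0.735, 0.192, 0.269), (479, 0.738, 0.199, 0.275), (490, 0.735, 0.204, 0.275), (579, 0.646, 0.18, 0.208)]
238 [(283, 0.667, 0.161, 0.204), (485, 0.672, 0.17, 0.211), (480, 0.668, 0.175, 0.211), (588, nan, nan, nan), (481, 0.467, 0.122, 0.058)]
241 [(454, 0.669, 0.163, 0.198), (482, 0.668, 0.17, 0.2), (482, 0.67, 0.177, 0.205), (638, 0.659, 0.18, 0.199), (383, 0.469, 0.124, 0.049)]
244 [(602, 0.671, 0.165, 0.191), (483, 0.67, 0.171, 0.193), (476, 0.669, 0.178, 0.196), (586, 0.654, 0.18, 0.187), (254, 0.47, 0.126, 0.04)]
247 [(521, 0.667, 0.164, 0.179), (476, 0.668, 0.172, 0.183), (470, 0.667, 0.178, 0.186), (597, 0.652, 0.18, 0.177), (199, 0.47, 0.127, 0.03)]
250 [(458, 0.654, 0.161, 0.16), (752, 0.604, 0.15, 0.121), (714, 0.6, 0.156, 0.121), (731, 0.593, 0.161, 0.119), (742, 0.587, 0.167, 0.118)]
253 [(108, 0.662, 0.165, 0.158), (168, 0.659, 0.171, 0.159), (151, 0.654, 0.176, 0.158), (492, 0.651, 0.182, 0.159), (756, 0.6, 0.173, 0.119)]
[0.6576, 0.1716, 0.1386] [391.44257903 259.59620945] 1.0516537369059815
[0.6576, 0.1716, 0.158] [392.46947422 253.21355693] 1.040959327712581
[0.658, 0.171, 0.159] [392.21220931 252.87491784] 1.0403984194685392
[2.01367612e-01 6.22164380e-01 1.14131889e+00 1.69186887e-06
 1.37813472e+00 2.01188200e-01]
```

```bash
python3 - <<'E'
from h import *
c,_,C=cam("scene"); K,R,t=C
q=R@np.array([.2094,.5083,.174])+t; print((K@q/q[2])[:2])
W=np.load("scene0.npz")["W"]; D=np.hypot(W[...,0]-.2094,W[...,1]-.5083)
for n,W,p in(("start",W,(.2094,.5083)),("now",np.load("s1.npz")["W"],(.6576,.1716)),("nowtop",np.load("t1.npz")["W"],(.6576,.1716))):
    D=np.hypot(W[...,0]-p[0],W[...,1]-p[1]); Z=W[...,2]
    k=(D<.08)&(Z>.13); print(n,k.sum(),np.histogram(Z[k],np.arange(.13,.36,.01))[0])
save(np.load("scene0.npz")["f"],"g0",(550,110,640,220),5)
E
```

```text
[581.24170574 206.99846438]
start 5215 [  0   0   0   0   0   0   0   8  36  60  49  56  58  56  57  59  46  29
 194 228 168 537]
now 5994 [122  67 100  20  10  38  40  40  24   8   7   1   0  11  93 169 161 177
 447 105 106  50]
nowtop 3335 [64 10 35  1  5  1  0  0  0  0  0  0  0  2 30 49  8 20  4  0  0  0]
```

View pics/g0.png

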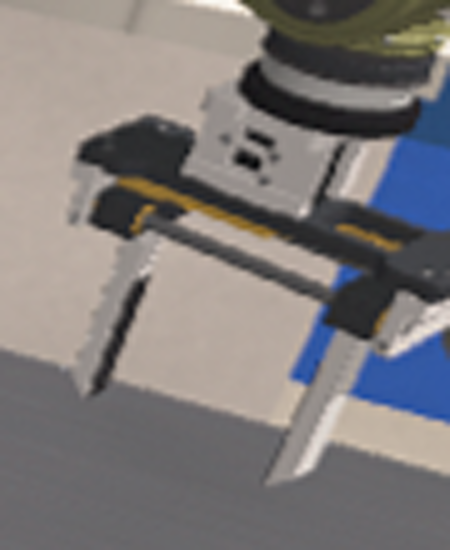

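Crop of the start image: the open finger tips at (88,390) and (275,480) sit about 30 mm higher than the reported TCP would project. The present depth data also puts the tips near z 0.177, against a TCP of 0.139. I'll treat the tips as higher than reported and go down in guarded steps.

Request:
{"op": "send_rows", "data": {
  "rows": [
    {"dx": 0,"dy": 0,"dz": 0,"roll": 0,"jaw": 0},
    {"dx": 0,"dy": 0,"dz": 0,"roll": 0,"jaw": 0},
    {"dx": 0,"dy": 0,"dz": 0,"roll": 0,"jaw": 0},
    {"dx": 0,"dy": 0,"dz": 0,"roll": 0,"jaw": 0},
    {"dx": 0,"dy": 0,"dz": 0,"roll": 0,"jaw": 0},
    {"dx": 0,"dy": 0,"dz": 5,"roll": 0,"jaw": 0},
    {"dx": 0,"dy": 0,"dz": 5,"roll": 0,"jaw": 0},
    {"dx": 0,"dy": 0,"dz": 0,"roll": 0,"jaw": 0}
  ]
}}

```text
time_s: 4.55
ee_pos: [0.657, 0.1715, 0.1269]
eef_rot: [-3.14, 0.0, 1.571]
force: [0.5, 0.4, 0.4]
grip_width: 0.0459
grip_force: 0.0
```

Request:
{"op": "send_rows", "data": {
  "rows": [
    {"dx": 0,"dy": 0,"dz": 3,"roll": 0,"jaw": 0},
    {"dx": 0,"dy": 0,"dz": 3,"roll": 0,"jaw": 0},
    {"dx": 0,"dy": 0,"dz": 0,"roll": 0,"jaw": 0}
  ]
}}

```text
time_s: 4.8
ee_pos: [0.6573, 0.1715, 0.1218]
eef_rot: [-3.141, 0.0, 1.571]
force: [0.6, -0.1, 0.1]
grip_width: 0.047
grip_force: 0.0
```

```bash
python3 - <<'E'
from h import *
o=get_obs(); p=o["ee_pos"]; print(p,o["force"])
for n in("scene","top"):
    f,W,C=cam(n); D=np.hypot(W[...,0]-p[0],W[...,1]-p[1]); Z=W[...,2]
    k=(D<.08)&(Z>.13); print(np.histogram(Z[k],np.arange(.13,.32,.01))[0])
    if n=="scene": save(f,"k2",(320,180,480,300),5)
E
```

```text
[0.65731815 0.17151639 0.12175903] [ 0.58965519 -0.14854841  0.09634486]
[113  39  70  57  52  48  50  38  18   0   2  12  64 159 164  94 483 105]
[46 12 33  8  4  1  0  0  0  0  0  2 11 30 31  9 14  0]
```

View pics/k2.png

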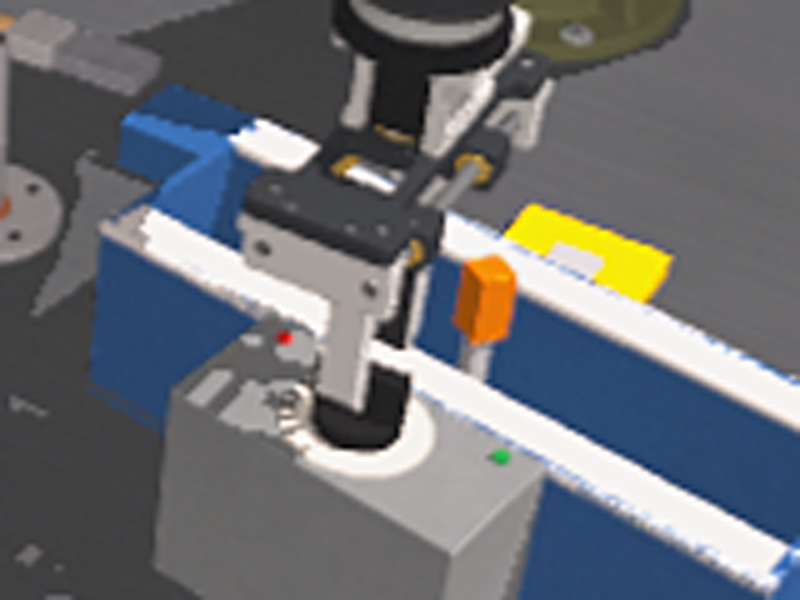

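The front finger tip at crop (345,405) now overlaps the bar, with the dial around it. I'll go 8 mm lower and close.

Request:
{"op": "send_rows", "data": {
  "rows": [
    {"dx": 0,"dy": 0,"dz": 4,"roll": 0,"jaw": 0},
    {"dx": 0,"dy": 0,"dz": 4,"roll": 0,"jaw": 0},
    {"dx": 0,"dy": 0,"dz": 0,"roll": 0,"jaw": 0.4},
    {"dx": 0,"dy": 0,"dz": 0,"roll": 0,"jaw": 1},
    {"dx": 0,"dy": 0,"dz": 0,"roll": 0,"jaw": 1},
    {"dx": 0,"dy": 0,"dz": 0,"roll": 0,"jaw": 1},
    {"dx": 0,"dy": 0,"dz": 0,"roll": 0,"jaw": 1},
    {"dx": 0,"dy": 0,"dz": 0,"roll": 0,"jaw": 1}
  ]
}}

```text
time_s: 5.57
ee_pos: [0.6576, 0.1716, 0.1147]
eef_rot: [3.141, -0.0, 1.571]
force: [1.5, -0.4, -0.7]
grip_width: 0.0117
grip_force: 19.8
```

```bash
python3 - <<'E'
from h import *
f,W,(K,R,t)=cam("scene"); o=get_obs(); p=o["ee_pos"]; print(p,o["force"],o["grip_width"])
X,Y,Z=W[...,0],W[...,1],W[...,2]
k=(abs(Y-p[1])<.012)&(X>.662)&(X<.70)&(f.min(-1)>130)&(Z>.128); print(k.sum(),np.histogram(Z[k],np.arange(.128,.24,.006))[0],np.median(X[k]))
E
```

```text
[0.657639   0.17161163 0.11468233] [ 0.26732124 -0.12496782  0.4015213 ] 0.01160687749457393
147 [ 0  0  0  2  5 18 18 17 23 20 14  2  0  0  0  0  0  0] 0.6744063023547634
```

Request:
{"op": "send_rows", "data": {
  "rows": [
    {"dx": 0,"dy": 0,"dz": 0,"roll": 7,"jaw": 1},
    {"dx": 0,"dy": 0,"dz": 0,"roll": 7,"jaw": 1},
    {"dx": 0,"dy": 0,"dz": 0,"roll": 7,"jaw": 1},
    {"dx": 0,"dy": 0,"dz": 0,"roll": 7,"jaw": 1},
    {"dx": 0,"dy": 0,"dz": 0,"roll": 7,"jaw": 1},
    {"dx": 0,"dy": 0,"dz": 0,"roll": 7,"jaw": 1},
    {"dx": 0,"dy": 0,"dz": 0,"roll": 7,"jaw": 1},
    {"dx": 0,"dy": 0,"dz": 0,"roll": 7,"jaw": 1},
    {"dx": 0,"dy": 0,"dz": 0,"roll": 7,"jaw": 1},
    {"dx": 0,"dy": 0,"dz": 0,"roll": 7,"jaw": 1},
    {"dx": 0,"dy": 0,"dz": 0,"roll": 7,"jaw": 1},
    {"dx": 0,"dy": 0,"dz": 0,"roll": 7,"jaw": 1}
  ]
}}

```text
time_s: 6.62
ee_pos: [0.6584, 0.1709, 0.1147]
eef_rot: [3.141, -0.002, 0.099]
force: [5.6, -3.6, -0.8]
grip_width: 0.0118
grip_force: 19.8
```

Request:
{"op": "send_rows", "data": {
  "rows": [
    {"dx": 0,"dy": 0,"dz": 0,"roll": 7,"jaw": 1},
    {"dx": 0,"dy": 0,"dz": 0,"roll": 7,"jaw": 1},
    {"dx": 0,"dy": 0,"dz": 0,"roll": 0.9,"jaw": 1},
    {"dx": 0,"dy": 0,"dz": 0,"roll": 0,"jaw": 1},
    {"dx": 0,"dy": 0,"dz": 0,"roll": 0,"jaw": 1},
    {"dx": 0,"dy": 0,"dz": 0,"roll": 0,"jaw": 1}
  ]
}}

```text
time_s: 7.12
ee_pos: [0.6583, 0.1707, 0.1147]
eef_rot: [3.141, -0.002, -0.156]
force: [4.5, -3.2, -1.1]
grip_width: 0.0122
grip_force: 19.9
```

The knob turned to yaw −8.94°. I'll release it, rise, go over the tray grip and turn to 53°, taking a look on the way.

Request:
{"op": "send_rows", "data": {
  "rows": [
    {"dx": 0,"dy": 0,"dz": 0,"roll": 0,"jaw": 0.3},
    {"dx": 0,"dy": 0,"dz": 0,"roll": 0,"jaw": 0.1},
    {"dx": 0,"dy": 0,"dz": 0,"roll": 0,"jaw": 0.1},
    {"dx": 0,"dy": 0,"dz": -15,"roll": 0,"jaw": 0.1},
    {"dx": 0,"dy": 0,"dz": -30,"roll": 0,"jaw": 0.1},
    {"dx": 0,"dy": 0,"dz": -30,"roll": 0,"jaw": 0.1},
    {"dx": -28,"dy": 0.5,"dz": 0,"roll": 0,"jaw": 0.1},
    {"dx": -28,"dy": 0.5,"dz": 0,"roll": 0,"jaw": 0.1},
    {"dx": -28,"dy": 0.5,"dz": 0,"roll": 0,"jaw": 0.1},
    {"dx": -28,"dy": 0.5,"dz": 0,"roll": 0,"jaw": 0.1}
  ]
}}

```text
time_s: 7.95
ee_pos: [0.5451, 0.1871, 0.1895]
eef_rot: [-3.141, 0.0, -0.155]
force: [1.1, 0.0, -1.1]
grip_width: 0.0424
grip_force: 0.0
```

Request:
{"op": "send_rows", "data": {
  "rows": [
    {"dx": 0,"dy": 0,"dz": 0,"roll": -6.9,"jaw": 0.1},
    {"dx": 0,"dy": 0,"dz": 0,"roll": -6.9,"jaw": 0.1},
    {"dx": 0,"dy": 0,"dz": 0,"roll": -6.9,"jaw": 0.1},
    {"dx": 0,"dy": 0,"dz": 0,"roll": -6.9,"jaw": 0.1},
    {"dx": 0,"dy": 0,"dz": 0,"roll": -6.9,"jaw": 0.1},
    {"dx": 0,"dy": 0,"dz": 0,"roll": -6.9,"jaw": 0.1},
    {"dx": 0,"dy": 0,"dz": 0,"roll": -6.9,"jaw": 0.1},
    {"dx": 0,"dy": 0,"dz": 0,"roll": -6.9,"jaw": 0.1},
    {"dx": 0,"dy": 0,"dz": 0,"roll": -6.9,"jaw": 0.1},
    {"dx": 0,"dy": 0,"dz": 0,"roll": 0,"jaw": 0.1},
    {"dx": 0,"dy": 0,"dz": 0,"roll": 0,"jaw": 0.1}
  ]
}}

```text
time_s: 8.87
ee_pos: [0.5465, 0.187, 0.1896]
eef_rot: [-3.142, -0.0, 0.925]
force: [0.0, 0.3, -0.4]
grip_width: 0.0424
grip_force: 0.0
```

```bash
python3 - <<'E'
from h import *
f,W,C=cam("scene"); np.savez("s3.npz",f=f,W=W); a=cv2.resize(f[190:310,350:480],None,fx=3,fy=3,interpolation=cv2.INTER_CUBIC)
f,W,C=cam("top"); np.savez("t3.npz",f=f,W=W); b=cv2.resize(f[110:200,170:270],None,fx=4,fy=4,interpolation=cv2.INTER_CUBIC)
save(np.hstack([a,b]),"k3")
X,Y,Z=W[...,0],W[...,1],W[...,2]; D=np.hypot(X-.658,Y-.1707)
k=(D<.03)&(Z>.145); print(k.sum(),cv2.minAreaRect(np.float32(np.c_[X[k],Y[k]])),get_obs()["ee_pos"],get_obs()["eef_rot"])
E
```

```text
38 ((0.6550671458244324, 0.1670907586812973), (0.051404088735580444, 0.017532477155327797), 8.723917007446289) [0.54657603 0.18699009 0.18959815] [ 3.14156457e+00 -9.44080634e-05  9.24850753e-01]
```

View pics/k3.png

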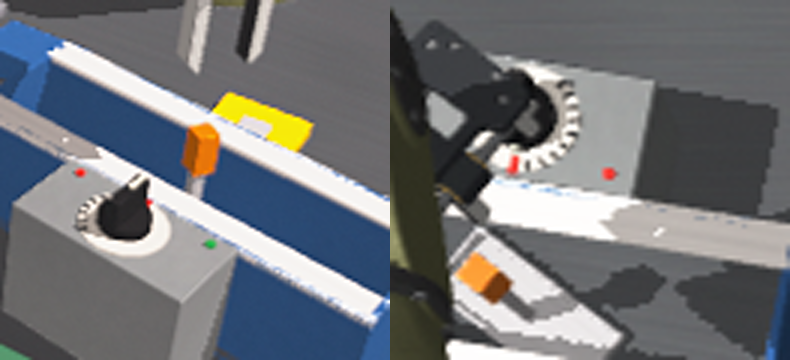

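Left half: the pointer faces the slot and the red mark, as wanted. The grip is at (200,140), with the finger tips above it at about (195,70) and (250,60). I'm checking the tip positions by depth.

```bash
python3 - <<'E'
from h import *
d=np.load("s3.npz"); f=d["f"].astype(int); W=d["W"]; X,Y,Z=W[...,0],W[...,1],W[...,2]
v,u=np.mgrid[:400,:640]
D=np.hypot(X-.5466,Y-.187)
k=(D<.07)&(Z>.17)&(Z<.27)&(v<216)&(v>150)
n,l=cv2.connectedComponents(k.astype(np.uint8))
for i in range(1,n):
    q=l==i
    if q.sum()>15:
        print(q.sum(),"zmin",np.percentile(Z[q],[0,3,10]).round(3),"px",u[q].min(),u[q].max(),v[q].max())
        for z0 in(.21,.22,.23,.24,.25):
            w=q&(abs(Z-z0)<.005)
            if w.sum()>2: print("  ",z0,w.sum(),X[w].mean().round(4),Y[w].mean().round(4),X[w].min().round(3),X[w].max().round(3),Y[w].min().round(3),Y[w].max().round(3))
k=(f[...,0]>180)&(f[...,1]<170)&(f[...,2]<80)&(Z>.1)&(D<.05); print("grip",k.sum(),X[k].min(),X[k].max(),Y[k].min(),Y[k].max(),Z[k].min(),Z[k].max())
k=k&(Z>.148); print(X[k].mean(),Y[k].mean())
E
```

```text
144 zmin [0.221 0.224 0.229] px 428 439 210
   0.22 6 0.5273 0.1997 0.519 0.532 0.192 0.207
   0.23 30 0.5289 0.205 0.522 0.534 0.194 0.213
   0.24 27 0.5292 0.2038 0.523 0.534 0.193 0.213
   0.25 34 0.5288 0.205 0.523 0.534 0.194 0.214
129 zmin [0.224 0.229 0.233] px 409 418 213
   0.23 18 0.5716 0.1736 0.566 0.577 0.161 0.18
   0.24 29 0.5722 0.1716 0.566 0.578 0.16 0.18
   0.25 33 0.5723 0.1721 0.566 0.577 0.16 0.181
grip 114 0.5380320381654438 0.5599157488901868 0.17841703750252322 0.2011797517456265 0.10818535657006152 0.15786904104064164
0.5488074812728553 0.18999173472203526
```

Request:
{"op": "send_rows", "data": {
  "rows": [
    {"dx": 1.5,"dy": 0.5,"dz": 20,"roll": 0,"jaw": 0.1},
    {"dx": 0,"dy": 0,"dz": 20,"roll": 0,"jaw": 0.1},
    {"dx": 0,"dy": 0,"dz": 20,"roll": 0,"jaw": 0.1},
    {"dx": 0,"dy": 0,"dz": 20,"roll": 0,"jaw": 0.1},
    {"dx": 0,"dy": 0,"dz": 10,"roll": 0,"jaw": 0.1},
    {"dx": 0,"dy": 0,"dz": 8,"roll": 0,"jaw": 0.1},
    {"dx": 0,"dy": 0,"dz": 0,"roll": 0,"jaw": 0.1},
    {"dx": 0,"dy": 0,"dz": 0,"roll": 0,"jaw": 1},
    {"dx": 0,"dy": 0,"dz": 0,"roll": 0,"jaw": 1},
    {"dx": 0,"dy": 0,"dz": 0,"roll": 0,"jaw": 1},
    {"dx": 0,"dy": 0,"dz": 0,"roll": 0,"jaw": 1},
    {"dx": 0,"dy": 0,"dz": 0,"roll": 0,"jaw": 1}
  ],
  "force": 35
}}

```text
time_s: 9.97
ee_pos: [0.5481, 0.1879, 0.0922]
eef_rot: [3.141, -0.001, 0.929]
force: [-1.6, 0.2, 2.8]
grip_width: 0.02
grip_force: 35.0
```

Request:
{"op": "send_rows", "data": {
  "rows": [
    {"dx": 0,"dy": 0,"dz": -4,"roll": 0,"jaw": 1},
    {"dx": 0,"dy": 0,"dz": -4,"roll": 0,"jaw": 1},
    {"dx": 0,"dy": 0,"dz": 0,"roll": -7,"jaw": 1},
    {"dx": 0,"dy": 0,"dz": 0,"roll": -7,"jaw": 1},
    {"dx": 0,"dy": 0,"dz": 0,"roll": -7,"jaw": 1},
    {"dx": 0,"dy": 0,"dz": 0,"roll": -7,"jaw": 1},
    {"dx": 0,"dy": 0,"dz": 0,"roll": 0,"jaw": 1},
    {"dx": 0,"dy": 0,"dz": 0,"roll": 0,"jaw": 1}
  ]
}}

```text
time_s: 10.63
ee_pos: [0.5478, 0.1878, 0.0997]
eef_rot: [-3.141, 0.0, 1.413]
force: [-0.3, 0.1, -2.7]
grip_width: 0.0199
grip_force: 35.0
```

```bash
python3 - <<'E'
from h import *
f,W,C=cam("scene"); np.savez("s4.npz",f=f,W=W); a=cv2.resize(f[190:320,350:480],None,fx=3,fy=3,interpolation=cv2.INTER_CUBIC)
f,W,C=cam("top"); b=cv2.resize(f[110:240,130:260],None,fx=3,fy=3,interpolation=cv2.INTER_CUBIC)
save(np.hstack([a,b]),"k4")
o=get_obs();print(o["ee_pos"],o["eef_rot"],o["force"],o["grip_width"])
E
```

```text
[0.54789933 0.18780552 0.09962338] [-3.14155906e+00  1.32567639e-05  1.41331964e+00] [-0.52821463  0.25409292 -2.54765871] 0.01997916340494263
```

View pics/k4.png

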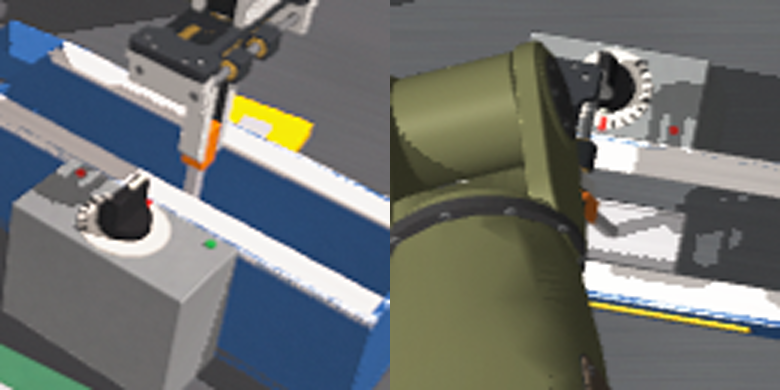

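Right half: the tray now lies parallel to the slot, and the force shows its weight of 2.7 N hanging free. Lifting it out.

Request:
{"op": "send_rows", "data": {
  "rows": [
    {"dx": 0,"dy": 0,"dz": -10,"roll": 0,"jaw": 1},
    {"dx": 0,"dy": 0,"dz": -15,"roll": 0,"jaw": 1},
    {"dx": 0,"dy": 0,"dz": -15,"roll": 0,"jaw": 1},
    {"dx": 0,"dy": 0,"dz": -15,"roll": 0,"jaw": 1},
    {"dx": 0,"dy": 0,"dz": -15,"roll": 0,"jaw": 1},
    {"dx": 0,"dy": 0,"dz": -15,"roll": 0,"jaw": 1},
    {"dx": 0,"dy": 0,"dz": -15,"roll": 0,"jaw": 1},
    {"dx": 0,"dy": 0,"dz": -15,"roll": 0,"jaw": 1},
    {"dx": 0,"dy": 0,"dz": -15,"roll": 0,"jaw": 1},
    {"dx": 0,"dy": 0,"dz": -12,"roll": 0,"jaw": 1},
    {"dx": 0,"dy": 0,"dz": 0,"roll": 0,"jaw": 1}
  ]
}}

```text
time_s: 11.65
ee_pos: [0.5486, 0.188, 0.245]
eef_rot: [3.137, -0.002, 1.416]
force: [0.4, 0.3, -3.1]
grip_width: 0.0194
grip_force: 35.0
```

Request:
{"op": "send_rows", "data": {
  "rows": [
    {"dx": -15,"dy": 4,"dz": 0,"roll": 0,"jaw": 1},
    {"dx": -30,"dy": 8,"dz": 0,"roll": 0,"jaw": 1},
    {"dx": -30,"dy": 8,"dz": 0,"roll": 0,"jaw": 1},
    {"dx": -30,"dy": 8,"dz": 0,"roll": 0,"jaw": 1},
    {"dx": -30,"dy": 8,"dz": 0,"roll": 0,"jaw": 1},
    {"dx": -30,"dy": 8,"dz": 0,"roll": 0,"jaw": 1},
    {"dx": -30,"dy": 8,"dz": 0,"roll": 0,"jaw": 1},
    {"dx": -30,"dy": 8,"dz": 0,"roll": 0,"jaw": 1},
    {"dx": -30,"dy": 8,"dz": 0,"roll": 0,"jaw": 1},
    {"dx": -30,"dy": 8,"dz": 0,"roll": 0,"jaw": 1}
  ]
}}

```text
time_s: 12.48
ee_pos: [0.5791, -0.1069, 0.2412]
eef_rot: [-3.141, -0.0, 1.416]
force: [-0.3, -0.5, -3.1]
grip_width: 0.0198
grip_force: 35.0
```

Request:
{"op": "send_rows", "data": {
  "rows": [
    {"dx": -30,"dy": 9,"dz": 0,"roll": 0,"jaw": 1},
    {"dx": -30,"dy": 9,"dz": 0,"roll": 0,"jaw": 1},
    {"dx": -30,"dy": 9,"dz": 0,"roll": 0,"jaw": 1},
    {"dx": -30,"dy": 9,"dz": 0,"roll": 0,"jaw": 1},
    {"dx": -30,"dy": 9,"dz": 0,"roll": 0,"jaw": 1},
    {"dx": -30,"dy": 9,"dz": 0,"roll": 0,"jaw": 1},
    {"dx": -28,"dy": 9,"dz": 0,"roll": 0,"jaw": 1},
    {"dx": -15,"dy": 2,"dz": 0,"roll": 0,"jaw": 1},
    {"dx": 0,"dy": 0,"dz": 0,"roll": 0,"jaw": 1},
    {"dx": 0,"dy": 0,"dz": 0,"roll": 0,"jaw": 1}
  ]
}}

```text
time_s: 13.32
ee_pos: [0.6093, -0.3362, 0.2405]
eef_rot: [-3.14, -0.001, 1.415]
force: [-0.6, 0.9, -2.8]
grip_width: 0.0198
grip_force: 35.0
```

```bash
python3 - <<'E'
from h import *
o=get_obs();p=o["ee_pos"];print(p,o["eef_rot"],o["force"],o["grip_width"])
f,W,C=cam("scene");X,Y,Z=W[...,0],W[...,1],W[...,2];f=f.astype(int)
np.savez("s5.npz",f=f,W=W)
D=np.hypot(X-p[0],Y-p[1])
k=(f[...,0]>150)&(f[...,0]-f[...,2]>90)&(f[...,1]>70)&(Z>.2)&(D<.06);print("grip",k.sum(),[(a[k].min().round(4),a[k].max().round(4)) for a in(X,Y,Z)])
k=(Z>.15)&(Z<.19)&(D<.1);print("tray",k.sum(),np.median(Z[k]),cv2.minAreaRect(np.float32(np.c_[X[k],Y[k]])))
f,W,C=cam("top");X,Y,Z=W[...,0],W[...,1],W[...,2]; np.savez("t5.npz",f=f,W=W)
D=np.hypot(X-p[0],Y-p[1]);k=(Z>.15)&(Z<.19)&(D<.1);print("traytop",k.sum(),np.median(Z[k]) if k.any() else 0,cv2.minAreaRect(np.float32(np.c_[X[k],Y[k]])) if k.sum()>3 else 0)
k=(D>.09)&(f.min(-1)>90)
for nm,c in(("A",(.6497,-.1767)),("B",(.4841,-.1501))):
    k=(np.hypot(X-c[0],Y-c[1])<.08)&(Z>.003)&(Z<.015)&(f.min(-1)>140); print(nm,k.sum(),cv2.minEnclosingCircle(np.float32(np.c_[X[k],Y[k]])) if k.sum()>3 else 0)
E
```

```text
[ 0.60925591 -0.33615048  0.24054062] [-3.14035556e+00 -6.47863899e-04  1.41529969e+00] [-0.57007707  0.90200652 -2.75355954] 0.01977438844237682
grip 110 [(np.float64(0.5962), np.float64(0.6473)), (np.float64(-0.3544), np.float64(-0.31)), (np.float64(0.2629), np.float64(0.4021))]
tray 599 0.16961174504831839 ((0.6088163256645203, -0.33665382862091064), (0.13586357235908508, 0.061703022569417953), 82.29817962646484)
traytop 3 0.1766775793655131 0
A 528 ((0.6502326130867004, -0.1771080642938614), 0.04828667640686035)
B 295 ((0.4899173378944397, -0.14081206917762756), 0.046323832124471664)
```

Tray centred over the mat to within 1 mm, so I'm lowering it 158 mm.

Request:
{"op": "send_rows", "data": {
  "rows": [
    {"dx": 0,"dy": -1,"dz": 20,"roll": 0,"jaw": 1},
    {"dx": 0,"dy": 0,"dz": 20,"roll": 0,"jaw": 1},
    {"dx": 0,"dy": 0,"dz": 20,"roll": 0,"jaw": 1},
    {"dx": 0,"dy": 0,"dz": 20,"roll": 0,"jaw": 1},
    {"dx": 0,"dy": 0,"dz": 20,"roll": 0,"jaw": 1},
    {"dx": 0,"dy": 0,"dz": 20,"roll": 0,"jaw": 1},
    {"dx": 0,"dy": 0,"dz": 15,"roll": 0,"jaw": 1},
    {"dx": 0,"dy": 0,"dz": 12,"roll": 0,"jaw": 1},
    {"dx": 0,"dy": 0,"dz": 6,"roll": 0,"jaw": 1},
    {"dx": 0,"dy": 0,"dz": 2,"roll": 0,"jaw": 1},
    {"dx": 0,"dy": 0,"dz": 0,"roll": 0,"jaw": 1},
    {"dx": 0,"dy": 0,"dz": 0,"roll": 0,"jaw": 1}
  ]
}}

```text
time_s: 14.42
ee_pos: [0.6091, -0.3357, 0.0877]
eef_rot: [3.14, 0.001, 1.418]
force: [0.5, -0.4, -3.4]
grip_width: 0.0196
grip_force: 35.0
```

Request:
{"op": "send_rows", "data": {
  "rows": [
    {"dx": 0,"dy": 0,"dz": 1.5,"roll": 0,"jaw": 1},
    {"dx": 0,"dy": 0,"dz": 0,"roll": 0,"jaw": 1}
  ]
}}

```text
time_s: 14.58
ee_pos: [0.6088, -0.3357, 0.0856]
eef_rot: [3.141, 0.0, 1.417]
force: [-0.3, 0.0, -3.0]
grip_width: 0.02
grip_force: 35.0
```

Request:
{"op": "send_rows", "data": {
  "rows": [
    {"dx": 0,"dy": 0,"dz": 1.5,"roll": 0,"jaw": 1},
    {"dx": 0,"dy": 0,"dz": 0,"roll": 0,"jaw": 1}
  ]
}}

```text
time_s: 14.75
ee_pos: [0.6086, -0.3356, 0.0835]
eef_rot: [3.142, 0.0, 1.417]
force: [-1.0, -0.6, -3.3]
grip_width: 0.02
grip_force: 35.0
```

Request:
{"op": "send_rows", "data": {
  "rows": [
    {"dx": 0,"dy": 0,"dz": 1,"roll": 0,"jaw": 1},
    {"dx": 0,"dy": 0,"dz": 0,"roll": 0,"jaw": 1}
  ]
}}

```text
time_s: 14.92
ee_pos: [0.6089, -0.3356, 0.0833]
eef_rot: [3.141, 0.0, 1.417]
force: [0.1, 2.6, 2.1]
grip_width: 0.0196
grip_force: 35.0
```

Contact felt (+2 N). Releasing, rising and turning to the chest-aligned yaw.

Request:
{"op": "send_rows", "data": {
  "rows": [
    {"dx": 0,"dy": 0,"dz": 0,"roll": 0,"jaw": 0.4},
    {"dx": 0,"dy": 0,"dz": 0,"roll": 0,"jaw": 0.1},
    {"dx": 0,"dy": 0,"dz": 0,"roll": 0,"jaw": 0},
    {"dx": 0,"dy": 0,"dz": 0,"roll": 0,"jaw": 0},
    {"dx": 0,"dy": 0,"dz": -10,"roll": 0,"jaw": 0},
    {"dx": 0,"dy": 0,"dz": -25,"roll": 0,"jaw": 0},
    {"dx": 0,"dy": 0,"dz": -25,"roll": 0,"jaw": 0},
    {"dx": 0,"dy": 0,"dz": -25,"roll": 0,"jaw": 0},
    {"dx": 0,"dy": 0,"dz": -25,"roll": 0,"jaw": 0},
    {"dx": 0,"dy": 0,"dz": 0,"roll": 0,"jaw": 0}
  ]
}}

```text
time_s: 15.75
ee_pos: [0.61, -0.3365, 0.1994]
eef_rot: [3.134, 0.003, 1.417]
force: [0.6, -0.4, 0.3]
grip_width: 0.0469
grip_force: 0.0
```

Request:
{"op": "send_rows", "data": {
  "rows": [
    {"dx": 0,"dy": 0,"dz": 0,"roll": 7,"jaw": 0},
    {"dx": 0,"dy": 0,"dz": 0,"roll": 7,"jaw": 0},
    {"dx": 0,"dy": 0,"dz": 0,"roll": 7,"jaw": 0},
    {"dx": 0,"dy": 0,"dz": 0,"roll": 7,"jaw": 0},
    {"dx": 0,"dy": 0,"dz": 0,"roll": 7,"jaw": 0},
    {"dx": 0,"dy": 0,"dz": 0,"roll": 7,"jaw": 0},
    {"dx": 0,"dy": 0,"dz": 0,"roll": 7,"jaw": 0},
    {"dx": 0,"dy": 0,"dz": 0,"roll": 7,"jaw": 0},
    {"dx": 0,"dy": 0,"dz": 0,"roll": 7,"jaw": 0},
    {"dx": 0,"dy": 0,"dz": 0,"roll": 7,"jaw": 0},
    {"dx": 0,"dy": 0,"dz": 0,"roll": 7,"jaw": 0},
    {"dx": 0,"dy": 0,"dz": 0,"roll": 7,"jaw": 0}
  ]
}}

```text
time_s: 16.75
ee_pos: [0.6086, -0.3356, 0.1927]
eef_rot: [3.142, 0.0, -0.055]
force: [0.9, -0.7, 0.0]
grip_width: 0.047
grip_force: 0.0
```

Request:
{"op": "send_rows", "data": {
  "rows": [
    {"dx": 0,"dy": 0,"dz": 0,"roll": 6.1,"jaw": 0},
    {"dx": 3,"dy": -33,"dz": 0,"roll": 0,"jaw": 0},
    {"dx": 3,"dy": -33,"dz": 0,"roll": 0,"jaw": 0},
    {"dx": 3,"dy": -33,"dz": 0,"roll": 0,"jaw": 0},
    {"dx": 3,"dy": -33,"dz": 0,"roll": 0,"jaw": 0},
    {"dx": 3,"dy": -31,"dz": 0,"roll": 0,"jaw": 0},
    {"dx": 0,"dy": 0,"dz": 0,"roll": 0,"jaw": 0},
    {"dx": 0,"dy": 0,"dz": 0,"roll": 0,"jaw": 0}
  ]
}}

```text
time_s: 17.42
ee_pos: [0.649, -0.1754, 0.1929]
eef_rot: [3.141, -0.0, -0.153]
force: [0.2, -0.2, 0.3]
grip_width: 0.0469
grip_force: 0.0
```

```bash
python3 - <<'E'
from h import *
o=get_obs();p=o["ee_pos"];print(p,o["eef_rot"],o["qpos"][5])
for n in("scene","top"):
    f,W,C=cam(n);X,Y,Z=W[...,0],W[...,1],W[...,2];f=f.astype(int);np.savez(n[0]+"6.npz",f=f,W=W)
    if n=="scene": save(f.astype(np.uint8),"s6",(150,120,520,340),2.1)
    for nm,c in(("A",(.6497,-.1767)),("B",(.4841,-.1501))):
        D=np.hypot(X-c[0],Y-c[1]); k=(D<.08)&(Z>.004)&(Z<.015)&(f.min(-1)>140); print(n,nm,k.sum(),cv2.minEnclosingCircle(np.float32(np.c_[X[k],Y[k]])) if k.sum()>3 else 0)
        k=(D<.08)&(Z>.09)&(Z<.134)&(f.min(-1)>100); print("  tube",k.sum(),X[k].mean(),Y[k].mean())
    D=np.hypot(X-.608,Y+.336);k=(D<.08)&(Z>.01)&(Z<.023);print("tray",k.sum(),cv2.minAreaRect(np.float32(np.c_[X[k],Y[k]])))
    k=(D<.08)&(Z>.10)&(Z<.15);print("traygrip",k.sum(),X[k].mean(),Y[k].mean(),Z[k].max())
    D=np.hypot(X-.658,Y-.1707);k=(D<.026)&(Z>.145)&(Z<.165);print("knob",k.sum(),cv2.minAreaRect(np.float32(np.c_[X[k],Y[k]])) if k.sum()>3 else 0)
E
```

```text
[ 0.64895487 -0.17544566  0.19286485] [ 3.14148248e+00 -2.37556817e-04 -1.52698162e-01] 1.4050225793334914
scene A 427 ((0.6481024026870728, -0.1772698163986206), 0.051229577511548996)
  tube 124 0.6533413672578977 -0.17229966235648925
scene B 335 ((0.48102888464927673, -0.14842882752418518), 0.0528460368514061)
  tube 105 0.4875463358200986 -0.1461859838990722
tray 449 ((0.6018743515014648, -0.3367316722869873), (0.1360633224248886, 0.07477496564388275), 81.28543853759766)
traygrip 131 0.6110798000100545 -0.3331872470971434 0.1474908820663261
knob 125 ((0.6561343669891357, 0.17087455093860626), (0.013466870412230492, 0.0470404215157032), 80.72244262695312)
top A 0 0
  tube 0 nan nan
top B 0 0
  tube 0 nan nan
tray 367 ((0.6228541135787964, -0.33679866790771484), (0.13602033257484436, 0.09719619899988174), 88.16856384277344)
traygrip 103 0.6063620945456653 -0.3343756230141119 0.14798381370974473
knob 103 ((0.6573432087898254, 0.17025861144065857), (0.012907278724014759, 0.044710688292980194), 82.44538879394531)<stdin>:8: RuntimeWarning: Mean of empty slice.
  ret = ret.dtype.type(ret / rcount)
```

View pics/s6.png

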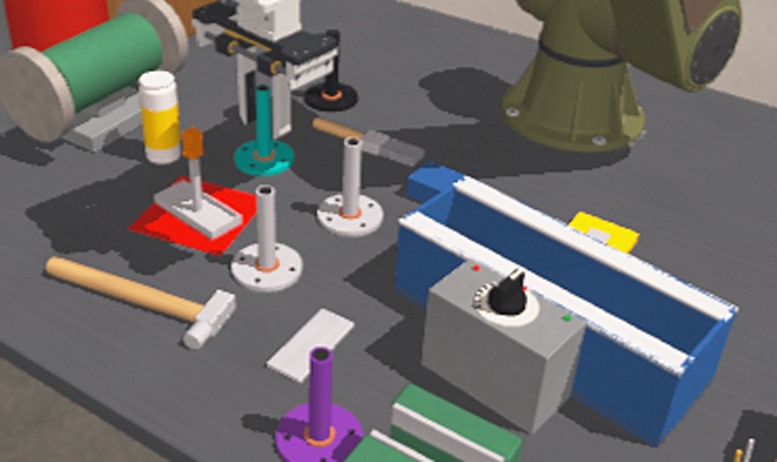

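The scene shows the tray standing on the red mat at (200,205) and the knob pointing to the slot at (510,285). The grey stubs are at (267,265) and (350,210). The gripper at (265,100) seems to be further back than I expected, so I'm checking its depth.

```bash
python3 - <<'E'
from h import *
d=np.load("s6.npz");W=d["W"];f=d["f"]
c,_,(K,R,t)=cam("scene")
q=R@np.array([.649,-.175,.227])+t;q=(K@q/q[2])[:2];print(q,(q-[150,120])*2.1)
for cx,cy in((245,100),(250,120),(275,80),(285,110),(265,110),(265,40),(310,50),(265,200),(265,92),(265,140)):
    u,v=int(150+cx/2.1),int(120+cy/2.1);print((cx,cy),f[v,u],W[v,u].round(3))
E
```

```text
[275.18068183 180.68348454] [262.87943185 127.43531753]
(245, 100) [133 127 124] [ 0.651 -0.203  0.259]
(250, 120) [38 36 37] [ 0.642 -0.201  0.225]
(275, 80) [152 145 144] [ 0.662 -0.148  0.307]
(285, 110) [152 145 142] [ 0.651 -0.142  0.265]
(265, 110) [ 10 131 126] [ 0.434 -0.341  0.097]
(265, 40) [44 43 46] [ 0.676 -0.149  0.364]
(310, 50) [66 67 72] [ 0.668 -0.094  0.366]
(265, 200) [180 170 171] [ 0.657 -0.169  0.125]
(265, 92) [  9 118 113] [ 0.436 -0.339  0.132]
(265, 140) [ 10 134 128] [ 0.436 -0.34   0.045]
```

Request:
{"op": "send_rows", "data": {
  "rows": [
    {"dx": 0,"dy": 1.5,"dz": 20,"roll": 0,"jaw": 0},
    {"dx": 0,"dy": 0,"dz": 20,"roll": 0,"jaw": 0},
    {"dx": 0,"dy": 0,"dz": 20,"roll": 0,"jaw": 0},
    {"dx": 0,"dy": 0,"dz": 20,"roll": 0,"jaw": 0},
    {"dx": 0,"dy": 0,"dz": 20,"roll": 0,"jaw": 0},
    {"dx": 0,"dy": 0,"dz": 15,"roll": 0,"jaw": 0},
    {"dx": 0,"dy": 0,"dz": 12,"roll": 0,"jaw": 0},
    {"dx": 0,"dy": 0,"dz": 0,"roll": 0,"jaw": 1},
    {"dx": 0,"dy": 0,"dz": 0,"roll": 0,"jaw": 1},
    {"dx": 0,"dy": 0,"dz": 0,"roll": 0,"jaw": 1},
    {"dx": 0,"dy": 0,"dz": 0,"roll": 0,"jaw": 1},
    {"dx": 0,"dy": 0,"dz": 0,"roll": 0,"jaw": 1}
  ],
  "force": 20
}}

```text
time_s: 18.57
ee_pos: [0.6488, -0.1783, 0.0666]
eef_rot: [-3.142, -0.001, -0.155]
force: [0.2, 2.1, 3.2]
grip_width: 0.0238
grip_force: 20.0
```

The gripper is where it should be; the turquoise stub just shows between the fingers. Stub A is now held, so I'm lifting it and carrying it to chest frame (−10, +80).

Request:
{"op": "send_rows", "data": {
  "rows": [
    {"dx": 0,"dy": 0,"dz": -15,"roll": 0,"jaw": 1},
    {"dx": 0,"dy": 0,"dz": -25,"roll": 0,"jaw": 1},
    {"dx": 0,"dy": 0,"dz": -25,"roll": 0,"jaw": 1},
    {"dx": 0,"dy": 0,"dz": -25,"roll": 0,"jaw": 1},
    {"dx": 0,"dy": 0,"dz": -25,"roll": 0,"jaw": 1},
    {"dx": 0,"dy": 0,"dz": -25,"roll": 0,"jaw": 1},
    {"dx": 0,"dy": 0,"dz": -20,"roll": 0,"jaw": 1},
    {"dx": 0,"dy": 0,"dz": -10,"roll": 0,"jaw": 1},
    {"dx": 0,"dy": 0,"dz": 0,"roll": 0,"jaw": 1}
  ]
}}

```text
time_s: 19.32
ee_pos: [0.6489, -0.1785, 0.2378]
eef_rot: [3.141, -0.003, -0.155]
force: [0.9, 0.5, -4.7]
grip_width: 0.0236
grip_force: 20.0
```

Request:
{"op": "send_rows", "data": {
  "rows": [
    {"dx": -6,"dy": -15,"dz": 0,"roll": 0,"jaw": 1},
    {"dx": -12,"dy": -30,"dz": 0,"roll": 0,"jaw": 1},
    {"dx": -12,"dy": -30,"dz": 0,"roll": 0,"jaw": 1},
    {"dx": -12,"dy": -30,"dz": 0,"roll": 0,"jaw": 1},
    {"dx": -12,"dy": -30,"dz": 0,"roll": 0,"jaw": 1},
    {"dx": -12,"dy": -30,"dz": 0,"roll": 0,"jaw": 1},
    {"dx": -12,"dy": -30,"dz": 0,"roll": 0,"jaw": 1},
    {"dx": -12,"dy": -30,"dz": 0,"roll": 0,"jaw": 1},
    {"dx": -12,"dy": -30,"dz": 0,"roll": 0,"jaw": 1},
    {"dx": -12,"dy": -30,"dz": 0,"roll": 0,"jaw": 1},
    {"dx": -12,"dy": -30,"dz": 0,"roll": 0,"jaw": 1},
    {"dx": -12,"dy": -30,"dz": 0,"roll": 0,"jaw": 1}
  ]
}}

```text
time_s: 20.32
ee_pos: [0.5642, 0.1851, 0.2337]
eef_rot: [3.14, 0.002, -0.155]
force: [0.6, 0.4, -4.4]
grip_width: 0.0233
grip_force: 20.0
```

Request:
{"op": "send_rows", "data": {
  "rows": [
    {"dx": -12,"dy": -30,"dz": 0,"roll": 0,"jaw": 1},
    {"dx": -12,"dy": -30,"dz": 0,"roll": 0,"jaw": 1},
    {"dx": -5,"dy": -15,"dz": 0,"roll": 0,"jaw": 1},
    {"dx": 0,"dy": 0,"dz": 0,"roll": 0,"jaw": 1},
    {"dx": 0,"dy": 0,"dz": 0,"roll": 0,"jaw": 1},
    {"dx": 0,"dy": 0,"dz": 0,"roll": 0,"jaw": 1}
  ]
}}

```text
time_s: 20.82
ee_pos: [0.5482, 0.2616, 0.2344]
eef_rot: [3.14, 0.001, -0.156]
force: [1.4, 0.3, -4.5]
grip_width: 0.0236
grip_force: 20.0
```

```bash
cat >> h.py <<'E'
a=np.deg2rad(-8.9); CX=np.array([np.cos(a),np.sin(a)]); CY=np.array([-np.sin(a),np.cos(a)]); CC=np.array([.5475,.188])
def ch(x,y): return ((x-CC[0])*CX[0]+(y-CC[1])*CX[1])*1e3, ((x-CC[0])*CY[0]+(y-CC[1])*CY[1])*1e3
def st():
    o=get_obs();p=o["ee_pos"];x,y=ch(p[0],p[1]);F=o["force"]
    print("t",round(o["time_s"],2),"chest x,y %.1f %.1f z %.1f"%(x,y,p[2]*1e3),"yaw",np.rad2deg(o["eef_rot"][2]).round(1),"Fchest",np.round([F[:2]@CX,F[:2]@CY,F[2]],1),"w",round(o["grip_width"]*1e3,1),o["grip_force"].round(1),"q6",o["qpos"][5].round(2)); return x,y
E
python3 - <<'E'
from h import *
st()
f,W,C=cam("scene");X,Y,Z=W[...,0],W[...,1],W[...,2]; x,y=ch(X,Y)
k=(abs(x+10)<75)&(abs(y-80)<75)&(Z>.14)&(Z<.2)&(f.min(-1)>130);print(k.sum(),x[k].min(),x[k].max(),y[k].min(),y[k].max(),np.percentile(Z[k],[2,50,98]))
E
```

```text
Traceback (most recent call last):
  File "h.py", line 16, in st
    print("t",round(o["time_s"],2),"chest x,y %.1f %.1f z %.1f"%(x,y,p[2]*1e3),"yaw",np.rad2deg(o["eef_rot"][2]).round(1),"Fchest",np.round([F[:2]@CX,F[:2]@CY,F[2]],1),"w",round(o["grip_width"]*1e3,1),o["grip_force"].round(1),"q6",o["qpos"][5].round(2)); return x,y
                                                                                                                                                                                                         ^^^^^^^^^^^^^^^^^^^^^
AttributeError: 'float' object has no attribute 'round'
```

Request:
{"op": "send_rows", "data": {
  "rows": [
    {"dx": 0,"dy": 0,"dz": 15,"roll": 0,"jaw": 1},
    {"dx": 0,"dy": 0,"dz": 15,"roll": 0,"jaw": 1},
    {"dx": 0,"dy": 0,"dz": 13,"roll": 0,"jaw": 1},
    {"dx": 0,"dy": 0,"dz": 4,"roll": 0,"jaw": 1},
    {"dx": 0,"dy": 0,"dz": 0,"roll": 0,"jaw": 1},
    {"dx": 0,"dy": 0,"dz": 0,"roll": 0,"jaw": 1}
  ],
  "force": 15
}}

```text
time_s: 21.32
ee_pos: [0.5487, 0.2618, 0.189]
eef_rot: [-3.141, -0.0, -0.156]
force: [-0.5, -0.6, -4.0]
grip_width: 0.0237
grip_force: 15.0
```

```bash
sed -i 's/o\["grip_force"\].round(1)/round(o["grip_force"],1)/' h.py; cat >> h.py <<'E'
def flange(y0,n=None,lo=.03):
    "grey flange/tube pixels of the held stub near chest y0, seen by the scene camera"
    f,W,C=cam("scene"); x,y=ch(W[...,0],W[...,1]); Z=W[...,2]
    if n: save(f,n,(340,150,540,330),3)
    k=(abs(x)<90)&(abs(y-y0)<70)&(Z>lo)&(f.min(-1)>110); return x,y,Z,k
E
python3 - <<'E'
from h import *
st(); x,y,Z,k=flange(73,"i1")
for z0 in np.arange(.10,.21,.006):
    w=k&(abs(Z-z0)<.003)
    if w.sum()>2: print("%.3f"%z0,w.sum(),x[w].min().round(),x[w].max().round(),y[w].min().round(),y[w].max().round())
E
```

```text
t 21.32 chest x,y -10.3 73.1 z 189.0 yaw -8.9 Fchest [-0.4 -0.7 -4. ] w 23.7 15.0 q6 2.11
0.100 6 -62.0 90.0 7.0 81.0
0.106 7 73.0 88.0 78.0 80.0
0.112 20 -46.0 88.0 78.0 137.0
0.118 709 -75.0 90.0 3.0 143.0
0.124 191 -69.0 90.0 3.0 142.0
0.130 426 -60.0 39.0 25.0 121.0
0.136 240 -58.0 37.0 26.0 119.0
0.142 18 -9.0 3.0 66.0 85.0
0.148 16 -13.0 2.0 68.0 84.0
0.154 20 -12.0 0.0 63.0 85.0
0.160 24 -12.0 2.0 64.0 85.0
0.166 21 -13.0 2.0 63.0 85.0
0.172 19 -12.0 2.0 67.0 85.0
0.178 20 -14.0 3.0 66.0 84.0
0.184 20 -12.0 3.0 68.0 85.0
0.190 21 -15.0 3.0 68.0 84.0
0.196 16 -12.0 4.0 69.0 84.0
0.202 22 -13.0 3.0 68.0 85.0
0.208 17 -12.0 2.0 69.0 85.0
```

View pics/i1.png

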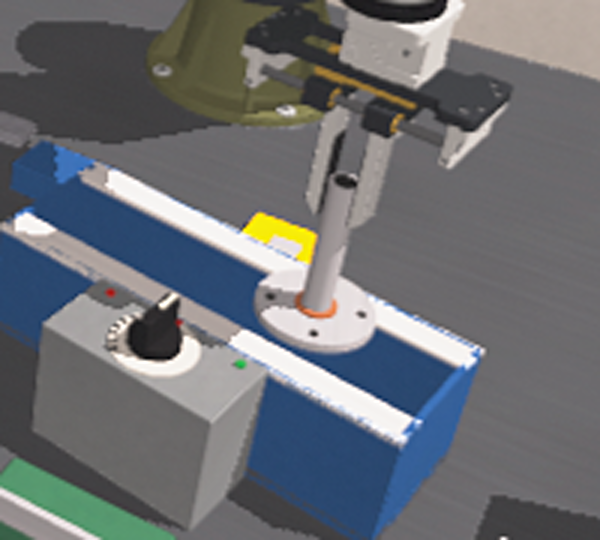

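The stub hangs upright over the slot at crop (320,310): flange from x −59 to +38 in the chest frame, near lip edge clear. I'm setting its rear rim on the near lip and rolling it over by moving down and +x.

Request:
{"op": "send_rows", "data": {
  "rows": [
    {"dx": 0,"dy": 0,"dz": 4,"roll": 0,"jaw": 1},
    {"dx": 0,"dy": 0,"dz": 2,"roll": 0,"jaw": 1},
    {"dx": 5,"dy": 0,"dz": 1.7,"roll": 0,"jaw": 1},
    {"dx": 5,"dy": 0,"dz": 1.8,"roll": 0,"jaw": 1},
    {"dx": 5,"dy": 0,"dz": 2.1,"roll": 0,"jaw": 1},
    {"dx": 5,"dy": 0,"dz": 2.2,"roll": 0,"jaw": 1},
    {"dx": 0,"dy": 0,"dz": 0,"roll": 0,"jaw": 1}
  ]
}}

```text
time_s: 21.95
ee_pos: [0.5695, 0.2592, 0.1748]
eef_rot: [-3.141, -0.001, -0.156]
force: [3.7, 0.6, 4.7]
grip_width: 0.0236
grip_force: 15.0
```

```bash
cat >> h.py <<'E'
def tilt(y0,n=None):
    x,y,Z,k=flange(y0,n); px,py=st(); w=k&(abs(y-py)<14)&(Z>.145)&(Z<.178)&(abs(x-px)<70)
    # tube visible surface: fit x,y against z
    if w.sum()>10: print("tube dx/dz, dy/dz deg",[np.degrees(np.arctan(np.polyfit(Z[w],q[w]/1e3,1)[0])).round(1) for q in(x,y)],w.sum(),"x mean",x[w].mean().round(1))
    w=k&(abs(y-py)<30)&(Z>.06)&(Z<.14)&(x>-35)&(x<38)
    if w.sum()>10:
        c=np.linalg.lstsq(np.c_[x[w],y[w],np.ones(w.sum())],Z[w]*1e3,rcond=None)[0]; print("flange plane slope deg",np.degrees(np.arctan(c[:2])).round(1),"z@0",(c[2]+c[1]*py).round(1),w.sum())
E
python3 - <<'E'
from h import *
tilt(73)
E
```

```text
t 22.0 chest x,y 10.4 73.7 z 174.9 yaw -8.9 Fchest [3.1 0.7 4. ] w 23.9 15.0 q6 2.1
tube dx/dz, dy/dz deg [np.float64(12.2), np.float64(-1.3)] 99 x mean 6.1
flange plane slope deg [-11.7   0.7] z@0 120.1 436
```

Tilt is 12°, as planned. Continuing.

Request:
{"op": "send_rows", "data": {
  "rows": [
    {"dx": 4.5,"dy": 0,"dz": 2.4,"roll": 0,"jaw": 1},
    {"dx": 4.5,"dy": 0,"dz": 2.6,"roll": 0,"jaw": 1},
    {"dx": 4.5,"dy": 0,"dz": 2.9,"roll": 0,"jaw": 1},
    {"dx": 4.5,"dy": 0,"dz": 3,"roll": 0,"jaw": 1},
    {"dx": 4,"dy": 0,"dz": 3,"roll": 0,"jaw": 1},
    {"dx": 4,"dy": 0,"dz": 3,"roll": 0,"jaw": 1},
    {"dx": 0,"dy": 0,"dz": 0,"roll": 0,"jaw": 1}
  ]
}}

```text
time_s: 22.58
ee_pos: [0.5942, 0.255, 0.1567]
eef_rot: [3.141, 0.001, -0.156]
force: [2.0, 0.8, 0.2]
grip_width: 0.0238
grip_force: 15.0
```

```bash
python3 - <<'E'
from h import *
tilt(73,"i2")
E
```

```text
t 22.63 chest x,y 35.4 73.5 z 157.0 yaw -8.9 Fchest [ 1.1  0.1 -0.1] w 23.6 15.0 q6 2.08
tube dx/dz, dy/dz deg [np.float64(29.1), np.float64(-1.8)] 80 x mean 21.3
flange plane slope deg [-18.2   2.6] z@0 110.2 391
```

View pics/i2.png

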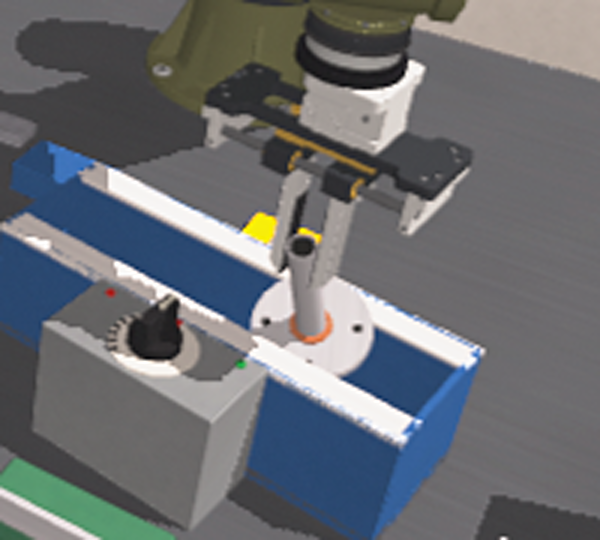

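The far rim is now under the far lip, crop (310,360). I'll slide +x so the near rim clears the near lip, then lower.

Request:
{"op": "send_rows", "data": {
  "rows": [
    {"dx": 4.5,"dy": 0,"dz": 1.5,"roll": 0,"jaw": 1},
    {"dx": 4.5,"dy": 0,"dz": 1.5,"roll": 0,"jaw": 1},
    {"dx": 4.5,"dy": 0,"dz": 1.5,"roll": 0,"jaw": 1},
    {"dx": 4.5,"dy": 0,"dz": 1.5,"roll": 0,"jaw": 1},
    {"dx": 4,"dy": 0,"dz": 2,"roll": 0,"jaw": 1},
    {"dx": 0,"dy": 0,"dz": 0,"roll": 0,"jaw": 1}
  ]
}}

```text
time_s: 23.13
ee_pos: [0.6159, 0.2515, 0.1489]
eef_rot: [3.141, 0.001, -0.156]
force: [-0.7, -0.5, -5.9]
grip_width: 0.0238
grip_force: 15.0
```

```bash
python3 - <<'E'
from h import *
tilt(73)
x,y,Z,k=flange(73); k=k&(abs(y-73)<20)&(x<0)&(x>-60)&(Z>.06)
for a in range(-60,0,5):
    w=k&(abs(x-a)<2.5); 
    if w.sum(): print(a,w.sum(),np.median(Z[w]).round(4),Z[w].max().round(3))
E
```

```text
t 23.18 chest x,y 57.5 73.4 z 149.2 yaw -8.9 Fchest [-0.2  0.1 -4.2] w 23.8 15.0 q6 2.06
tube dx/dz, dy/dz deg [np.float64(29.8), np.float64(-2.8)] 73 x mean 48.3
flange plane slope deg [-2.6  0.5] z@0 113.6 309
-60 4 0.1194 0.121
-55 22 0.1192 0.122
-50 16 0.1189 0.121
-45 22 0.1185 0.12
-40 10 0.1196 0.121
-35 1 0.1195 0.119
-30 14 0.3165 0.514
-25 39 0.1224 0.514
-20 38 0.1202 0.513
-15 27 0.1167 0.508
-10 24 0.1143 0.117
-5 15 0.1111 0.113
```

Hanging free at about 28° with the near rim clear at x −30. Lowering below the lips, then moving back left and down.

Request:
{"op": "send_rows", "data": {
  "rows": [
    {"dx": 0,"dy": 0,"dz": 5,"roll": 0,"jaw": 1},
    {"dx": -1,"dy": 0,"dz": 5,"roll": 0,"jaw": 1},
    {"dx": -2,"dy": 0,"dz": 6,"roll": 0,"jaw": 1},
    {"dx": 0,"dy": 0,"dz": 0,"roll": 0,"jaw": 1}
  ]
}}

```text
time_s: 23.57
ee_pos: [0.6115, 0.2523, 0.1321]
eef_rot: [3.14, 0.002, -0.155]
force: [0.5, -0.3, -5.4]
grip_width: 0.024
grip_force: 15.0
```

Request:
{"op": "send_rows", "data": {
  "rows": [
    {"dx": -3,"dy": 0,"dz": 6,"roll": 0,"jaw": 1},
    {"dx": -4,"dy": 0,"dz": 8,"roll": 0,"jaw": 1},
    {"dx": -4,"dy": 0,"dz": 8,"roll": 0,"jaw": 1},
    {"dx": -4,"dy": 0,"dz": 8,"roll": 0,"jaw": 1},
    {"dx": -4,"dy": 0,"dz": 7,"roll": 0,"jaw": 1},
    {"dx": 0,"dy": 0,"dz": 0,"roll": 0,"jaw": 1}
  ]
}}

```text
time_s: 24.07
ee_pos: [0.5923, 0.2553, 0.0949]
eef_rot: [3.14, 0.003, -0.155]
force: [0.2, 0.9, -5.2]
grip_width: 0.0239
grip_force: 15.0
```

```bash
python3 - <<'E'
from h import *
tilt(73)
E
```

```text
t 24.12 chest x,y 34.6 73.6 z 96.0 yaw -8.9 Fchest [-0.5 -0.2 -4.2] w 23.7 15.0 q6 2.08
tube dx/dz, dy/dz deg [np.float64(-21.5), np.float64(-9.6)] 59 x mean 43.2
flange plane slope deg [44.4 18. ] z@0 87.1 52
```

Request:
{"op": "send_rows", "data": {
  "rows": [
    {"dx": -2,"dy": 0,"dz": 3,"roll": 0,"jaw": 1},
    {"dx": -3,"dy": 0,"dz": 2,"roll": 0,"jaw": 1},
    {"dx": -5,"dy": 0,"dz": 1,"roll": 0,"jaw": 1},
    {"dx": -5,"dy": 0,"dz": 0,"roll": 0,"jaw": 1},
    {"dx": -5,"dy": 0,"dz": 1,"roll": 0,"jaw": 1},
    {"dx": -5,"dy": 0,"dz": 1,"roll": 0,"jaw": 1},
    {"dx": 0,"dy": 0,"dz": 0,"roll": 0,"jaw": 1}
  ]
}}

```text
time_s: 24.7
ee_pos: [0.5682, 0.2594, 0.0889]
eef_rot: [3.142, 0.0, -0.155]
force: [0.7, -0.1, -5.1]
grip_width: 0.0237
grip_force: 15.0
```

```bash
python3 - <<'E'
from h import *
st(); x,y,Z,k=flange(73,None,.015)
k=k&(abs(y-73)<25)&(Z<.15)
for z0 in np.arange(.02,.15,.008):
    w=k&(abs(Z-z0)<.004)&(x>-42)&(x<42)
    if w.sum()>2: print("%.3f"%z0,w.sum(),x[w].min().round(),np.median(x[w]).round(),x[w].max().round())
E
```

```text
t 24.7 chest x,y 9.4 73.8 z 88.9 yaw -8.9 Fchest [ 0.7  0.1 -5.1] w 23.7 15.0 q6 2.1
0.084 3 -4.0 -3.0 -2.0
0.092 14 -3.0 7.0 9.0
0.100 19 -0.0 8.0 13.0
0.108 18 -2.0 11.0 17.0
0.116 33 -41.0 38.0 42.0
0.124 22 13.0 18.0 42.0
0.132 36 -1.0 17.0 21.0
0.140 51 -1.0 18.0 25.0
0.148 37 0.0 17.0 27.0
```

Request:
{"op": "send_rows", "data": {
  "rows": [
    {"dx": -4,"dy": 0,"dz": 1,"roll": 0,"jaw": 1},
    {"dx": -4,"dy": 0,"dz": 1,"roll": 0,"jaw": 1},
    {"dx": -4,"dy": 0,"dz": 1,"roll": 0,"jaw": 1},
    {"dx": -3,"dy": 0,"dz": 2,"roll": 0,"jaw": 1},
    {"dx": 0,"dy": 0,"dz": 2,"roll": 0,"jaw": 1},
    {"dx": 0,"dy": 0,"dz": 0,"roll": 0,"jaw": 1}
  ]
}}

```text
time_s: 25.25
ee_pos: [0.5543, 0.2621, 0.0835]
eef_rot: [-3.14, -0.001, -0.155]
force: [-4.2, 0.2, 10.9]
grip_width: 0.0236
grip_force: 15.0
```

```bash
cat >> h.py <<'E'
def tube(y0,lo=.06,hi=.15):
    x,y,Z,k=flange(y0,None,.015); k=k&(abs(y-y0)<25)&(abs(x)<40)
    for z0 in np.arange(lo,hi,.01):
        w=k&(abs(Z-z0)<.005)&((abs(z0-.117)>.006)|(abs(x)<30))
        if w.sum()>2: print("%.3f"%z0,w.sum(),"x",x[w].min().round(),np.median(x[w]).round(),x[w].max().round(),"y",y[w].min().round(),y[w].max().round())
E
python3 - <<'E'
from h import *
st(); tube(73)
E
```

```text
t 25.25 chest x,y -4.8 74.2 z 83.5 yaw -8.9 Fchest [-4.2 -0.5 10.9] w 23.6 15.0 q6 2.11
0.080 8 x -10.0 -7.0 0.0 y 65.0 86.0
0.090 21 x -8.0 1.0 5.0 y 69.0 86.0
0.100 24 x -10.0 2.0 6.0 y 70.0 86.0
0.110 27 x -4.0 4.0 10.0 y 68.0 87.0
0.120 32 x 0.0 5.0 9.0 y 50.0 95.0
0.130 65 x -14.0 4.0 13.0 y 50.0 98.0
0.140 55 x -17.0 4.0 13.0 y 51.0 98.0
```

Request:
{"op": "send_rows", "data": {
  "rows": [
    {"dx": -4,"dy": 0,"dz": 1,"roll": 0,"jaw": 1},
    {"dx": -4,"dy": 0,"dz": 1,"roll": 0,"jaw": 1},
    {"dx": -4,"dy": 0,"dz": 1,"roll": 0,"jaw": 1},
    {"dx": -3,"dy": 0,"dz": 1,"roll": 0,"jaw": 1},
    {"dx": 0,"dy": 0,"dz": 0,"roll": 0,"jaw": 1}
  ]
}}

```text
time_s: 25.72
ee_pos: [0.5388, 0.2642, 0.0782]
eef_rot: [-3.141, 0.0, -0.155]
force: [-3.1, 1.8, 5.9]
grip_width: 0.0237
grip_force: 15.0
```

```bash
python3 - <<'E'
from h import *
st(); tube(73)
E
```

```text
t 25.72 chest x,y -20.4 74.0 z 78.2 yaw -8.9 Fchest [-3.3  1.3  5.9] w 23.7 15.0 q6 2.12
0.080 21 x -19.0 -8.0 -4.0 y 69.0 85.0
0.090 25 x -20.0 -7.0 -4.0 y 69.0 85.0
0.100 29 x -20.0 -7.0 -3.0 y 67.0 87.0
0.110 27 x -15.0 -7.0 -4.0 y 55.0 88.0
0.120 53 x -28.0 -12.0 -3.0 y 51.0 97.0
0.130 67 x -31.0 -11.0 -1.0 y 51.0 98.0
0.140 68 x -34.0 -12.0 -1.0 y 50.0 98.0
```

Upright now (constant x along the tube). Releasing and checking.

Request:
{"op": "send_rows", "data": {
  "rows": [
    {"dx": 0,"dy": 0,"dz": 0,"roll": 0,"jaw": 0.35},
    {"dx": 0,"dy": 0,"dz": 0,"roll": 0,"jaw": 0.3},
    {"dx": 0,"dy": 0,"dz": 0,"roll": 0,"jaw": 0.2},
    {"dx": 0,"dy": 0,"dz": 0,"roll": 0,"jaw": 0.2},
    {"dx": 0,"dy": 0,"dz": -10,"roll": 0,"jaw": 0.2},
    {"dx": 0,"dy": 0,"dz": -25,"roll": 0,"jaw": 0.2},
    {"dx": 0,"dy": 0,"dz": -25,"roll": 0,"jaw": 0.2},
    {"dx": 0,"dy": 0,"dz": -25,"roll": 0,"jaw": 0.2},
    {"dx": 0,"dy": 0,"dz": -25,"roll": 0,"jaw": 0.2},
    {"dx": 0,"dy": 0,"dz": 0,"roll": 0,"jaw": 0.1}
  ]
}}

```text
time_s: 26.6
ee_pos: [0.541, 0.2645, 0.194]
eef_rot: [-3.137, -0.007, -0.155]
force: [0.2, 0.1, 0.0]
grip_width: 0.0409
grip_force: 0.0
```

```bash
python3 - <<'E'
from h import *
st(); tube(73,.06,.16)
f,W,C=cam("scene");X,Y,Z=W[...,0],W[...,1],W[...,2]
c=(.4835,-.150);D=np.hypot(X-c[0],Y-c[1]);k=(D<.12)&(Z>.004)&(Z<.015)&(f.min(-1)>140);print("B",k.sum(),cv2.minEnclosingCircle(np.float32(np.c_[X[k],Y[k]])))
k=(D<.1)&(Z>.09)&(Z<.134)&(f.min(-1)>100);print(k.sum(),X[k].mean(),Y[k].mean())
f,W,C=cam("top");X,Y,Z=W[...,0],W[...,1],W[...,2];D=np.hypot(X-c[0],Y-c[1]);k=(D<.12)&(Z>.004)&(Z<.015)&(f.min(-1)>140)
if k.sum(): print("B top",k.sum(),cv2.minEnclosingCircle(np.float32(np.c_[X[k],Y[k]])))
k=(D<.1)&(Z>.11)&(Z<.14)&(f.min(-1)>100);print(k.sum(),X[k].mean(),Y[k].mean())
x,y=ch(X,Y);k=(abs(x)<64)&(abs(y-74)<60)&(Z>.012)&(Z<.03)&(f.min(-1)>130)
if k.sum(): print("flange in chest top",k.sum(),x[k].min(),x[k].max(),y[k].min(),y[k].max(),np.percentile(Z[k],[5,50,95]))
E
```

```text
t 26.6 chest x,y -18.2 74.5 z 194.0 yaw -8.9 Fchest [0.2 0.2 0. ] w 40.9 0.0 q6 2.12
0.070 3 x -18.0 -18.0 -12.0 y 83.0 86.0
0.080 21 x -18.0 -10.0 -6.0 y 67.0 85.0
0.090 28 x -19.0 -9.0 -6.0 y 68.0 87.0
0.100 27 x -21.0 -9.0 -4.0 y 68.0 85.0
0.110 30 x -19.0 -9.0 -5.0 y 68.0 85.0
0.120 28 x -21.0 -9.0 -6.0 y 68.0 86.0
0.130 29 x -20.0 -9.0 -4.0 y 68.0 86.0
0.140 43 x -30.0 -11.0 -5.0 y 60.0 86.0
0.150 13 x -28.0 -15.0 -5.0 y 64.0 86.0
B 54 ((0.5057024955749512, -0.14796936511993408), 0.04237893968820572)
98 0.4880236626839727 -0.14563910429508062
B top 559 ((0.4838983118534088, -0.1512405127286911), 0.04724883660674095)
48 0.48147454038515614 -0.14924269742799653
flange in chest top 346 -28.79943777625307 30.448610804442442 26.419086428485453 121.32391663925657 [0.01520776 0.01913046 0.02338439]
```

Stub A stands upright with its top at 0.142 and flange on the floor. Stub B hasn't moved, so I'm going to it.

Request:
{"op": "send_rows", "data": {
  "rows": [
    {"dx": 0.5,"dy": 20,"dz": 0,"roll": 0,"jaw": 0},
    {"dx": 0.5,"dy": 35,"dz": 0,"roll": 0,"jaw": 0},
    {"dx": 0.5,"dy": 35,"dz": 0,"roll": 0,"jaw": 0},
    {"dx": 0.5,"dy": 35,"dz": 0,"roll": 0,"jaw": 0},
    {"dx": 0.5,"dy": 35,"dz": 0,"roll": 0,"jaw": 0},
    {"dx": 0.5,"dy": 35,"dz": 0,"roll": 0,"jaw": 0},
    {"dx": 0.5,"dy": 35,"dz": 0,"roll": 0,"jaw": 0},
    {"dx": 0.5,"dy": 35,"dz": 0,"roll": 0,"jaw": 0},
    {"dx": 0.5,"dy": 35,"dz": 0,"roll": 0,"jaw": 0},
    {"dx": 0.5,"dy": 35,"dz": 0,"roll": 0,"jaw": 0},
    {"dx": 1,"dy": 35,"dz": 0,"roll": 0,"jaw": 0},
    {"dx": 1,"dy": 35,"dz": 0,"roll": 0,"jaw": 0}
  ]
}}

```text
time_s: 27.75
ee_pos: [0.4826, -0.1389, 0.1868]
eef_rot: [-3.141, 0.002, -0.155]
force: [1.2, 0.2, 0.7]
grip_width: 0.0473
grip_force: 0.0
```

Request:
{"op": "send_rows", "data": {
  "rows": [
    {"dx": 1,"dy": 13,"dz": 0,"roll": 0,"jaw": 0},
    {"dx": 0,"dy": 0,"dz": 0,"roll": 0,"jaw": 0},
    {"dx": 0,"dy": 0,"dz": 0,"roll": 0,"jaw": 0}
  ]
}}

```text
time_s: 28.0
ee_pos: [0.4824, -0.1502, 0.187]
eef_rot: [-3.141, 0.002, -0.156]
force: [-0.2, 0.8, 0.4]
grip_width: 0.0472
grip_force: 0.0
```

```bash
python3 - <<'E'
from h import *
st(); print(get_obs()["ee_pos"])
f,W,C=cam("scene");X,Y,Z=W[...,0],W[...,1],W[...,2]
D=np.hypot(X-.4835,Y+.15);k=(D<.1)&(Z>.09)&(Z<.134)&(f.min(-1)>100);print(k.sum(),X[k].mean(),Y[k].mean())
x,y=ch(X,Y);k=(abs(x+18)<30)&(abs(y-74)<30)&(Z>.125)&(Z<.15)&(f.min(-1)>100);print("A",k.sum(),Z[k].max())
E
```

```text
t 28.0 chest x,y -12.0 -344.2 z 187.0 yaw -9.0 Fchest [-0.3  0.7  0.4] w 47.2 0.0 q6 1.35
[ 0.48239846 -0.15018547  0.18702056]
110 0.4881566201079232 -0.1469088558718988
A 90 0.1463238873716397
```

Aligned. Lowering 120 mm and gripping.

Request:
{"op": "send_rows", "data": {
  "rows": [
    {"dx": 0,"dy": 0,"dz": 20,"roll": 0,"jaw": 0},
    {"dx": 0,"dy": 0,"dz": 20,"roll": 0,"jaw": 0},
    {"dx": 0,"dy": 0,"dz": 20,"roll": 0,"jaw": 0},
    {"dx": 0,"dy": 0,"dz": 20,"roll": 0,"jaw": 0},
    {"dx": 0,"dy": 0,"dz": 20,"roll": 0,"jaw": 0},
    {"dx": 0,"dy": 0,"dz": 12,"roll": 0,"jaw": 0},
    {"dx": 0,"dy": 0,"dz": 8,"roll": 0,"jaw": 0},
    {"dx": 0,"dy": 0,"dz": 0,"roll": 0,"jaw": 1},
    {"dx": 0,"dy": 0,"dz": 0,"roll": 0,"jaw": 1},
    {"dx": 0,"dy": 0,"dz": 0,"roll": 0,"jaw": 1},
    {"dx": 0,"dy": 0,"dz": 0,"roll": 0,"jaw": 1},
    {"dx": 0,"dy": 0,"dz": 0,"roll": 0,"jaw": 1}
  ],
  "force": 20
}}

```text
time_s: 29.05
ee_pos: [0.4832, -0.1503, 0.0687]
eef_rot: [3.142, -0.002, -0.155]
force: [-0.8, 2.8, 4.9]
grip_width: 0.0234
grip_force: 20.0
```

Request:
{"op": "send_rows", "data": {
  "rows": [
    {"dx": 0,"dy": 0,"dz": -15,"roll": 0,"jaw": 1},
    {"dx": 0,"dy": 0,"dz": -25,"roll": 0,"jaw": 1},
    {"dx": 0,"dy": 0,"dz": -25,"roll": 0,"jaw": 1},
    {"dx": 0,"dy": 0,"dz": -25,"roll": 0,"jaw": 1},
    {"dx": 0,"dy": 0,"dz": -25,"roll": 0,"jaw": 1},
    {"dx": 0,"dy": 0,"dz": -25,"roll": 0,"jaw": 1},
    {"dx": 0,"dy": 0,"dz": -15,"roll": 0,"jaw": 1},
    {"dx": 0,"dy": 0,"dz": 0,"roll": 0,"jaw": 1}
  ]
}}

```text
time_s: 29.72
ee_pos: [0.4836, -0.1508, 0.2259]
eef_rot: [3.14, -0.005, -0.155]
force: [-0.0, 0.6, -4.7]
grip_width: 0.0236
grip_force: 20.0
```

Request:
{"op": "send_rows", "data": {
  "rows": [
    {"dx": 0,"dy": -14,"dz": 0,"roll": 0,"jaw": 1},
    {"dx": 0,"dy": -28,"dz": 0,"roll": 0,"jaw": 1},
    {"dx": 0,"dy": -28,"dz": 0,"roll": 0,"jaw": 1},
    {"dx": 0,"dy": -28,"dz": 0,"roll": 0,"jaw": 1},
    {"dx": 0,"dy": -28,"dz": 0,"roll": 0,"jaw": 1},
    {"dx": 0,"dy": -28,"dz": 0,"roll": 0,"jaw": 1},
    {"dx": 0,"dy": -28,"dz": 0,"roll": 0,"jaw": 1},
    {"dx": 0,"dy": -28,"dz": 0,"roll": 0,"jaw": 1},
    {"dx": 0,"dy": -28,"dz": 0,"roll": 0,"jaw": 1},
    {"dx": 0,"dy": -28,"dz": 0,"roll": 0,"jaw": 1},
    {"dx": 0,"dy": -8,"dz": 0,"roll": 0,"jaw": 1},
    {"dx": 0,"dy": 0,"dz": 0,"roll": 0,"jaw": 1}
  ]
}}

```text
time_s: 30.72
ee_pos: [0.5245, 0.1218, 0.2211]
eef_rot: [3.141, 0.002, -0.153]
force: [-0.1, -0.4, -6.0]
grip_width: 0.0234
grip_force: 20.0
```

Request:
{"op": "send_rows", "data": {
  "rows": [
    {"dx": 0,"dy": 0,"dz": 10,"roll": 0,"jaw": 1},
    {"dx": 0,"dy": 0,"dz": 10,"roll": 0,"jaw": 1},
    {"dx": 0,"dy": 0,"dz": 5,"roll": 0,"jaw": 1},
    {"dx": 0,"dy": 0,"dz": 0,"roll": 0,"jaw": 1},
    {"dx": 0,"dy": 0,"dz": 0,"roll": 0,"jaw": 1}
  ],
  "force": 15
}}

```text
time_s: 31.13
ee_pos: [0.5249, 0.1196, 0.1974]
eef_rot: [3.141, 0.001, -0.156]
force: [-0.6, -0.3, -5.3]
grip_width: 0.0236
grip_force: 15.0
```

```bash
python3 - <<'E'
from h import *
px,py=st(); x,y,Z,k=flange(py)
k=k&(Z>.128)&(Z<.152)&(abs(y-py)<55);k2=k&(Z<.15)
for z0 in np.arange(.128,.152,.004):
    w=k&(abs(Z-z0)<.002)
    if w.sum()>2: print("%.3f"%z0,w.sum(),x[w].min().round(),x[w].max().round(),y[w].min().round(),y[w].max().round())
E
```

```text
t 31.13 chest x,y -11.7 -71.1 z 197.4 yaw -8.9 Fchest [-0.6 -0.4 -5.3] w 23.6 15.0 q6 1.88
0.132 30 -20.0 34.0 -81.0 -22.0
0.136 201 -62.0 36.0 -120.0 -23.0
0.140 320 -57.0 38.0 -119.0 -23.0
0.144 19 -46.0 5.0 -87.0 -34.0
0.148 11 -15.0 1.0 -73.0 -60.0
```

Same pose as before. Repeating the roll-over.

Request:
{"op": "send_rows", "data": {
  "rows": [
    {"dx": 1,"dy": 0,"dz": 6,"roll": 0,"jaw": 1},
    {"dx": 0,"dy": 0,"dz": 5,"roll": 0,"jaw": 1},
    {"dx": 0,"dy": 0,"dz": 3,"roll": 0,"jaw": 1},
    {"dx": 5,"dy": 0,"dz": 1.7,"roll": 0,"jaw": 1},
    {"dx": 5,"dy": 0,"dz": 1.8,"roll": 0,"jaw": 1},
    {"dx": 5,"dy": 0,"dz": 2.1,"roll": 0,"jaw": 1},
    {"dx": 5,"dy": 0,"dz": 2.2,"roll": 0,"jaw": 1},
    {"dx": 0,"dy": 0,"dz": 0,"roll": 0,"jaw": 1}
  ]
}}

```text
time_s: 31.85
ee_pos: [0.547, 0.1169, 0.1759]
eef_rot: [-3.141, -0.001, -0.155]
force: [3.8, 1.1, 5.4]
grip_width: 0.0238
grip_force: 15.0
```

```bash
python3 - <<'E'
from h import *
tilt(-71)
E
```

```text
t 31.9 chest x,y 10.3 -70.3 z 176.1 yaw -8.9 Fchest [4.4 1.  4.5] w 23.8 15.0 q6 1.87
tube dx/dz, dy/dz deg [np.float64(12.4), np.float64(-0.2)] 91 x mean 5.0
flange plane slope deg [-13.    0.2] z@0 120.0 351
```

Request:
{"op": "send_rows", "data": {
  "rows": [
    {"dx": 4.5,"dy": 0,"dz": 2.4,"roll": 0,"jaw": 1},
    {"dx": 4.5,"dy": 0,"dz": 2.6,"roll": 0,"jaw": 1},
    {"dx": 4.5,"dy": 0,"dz": 2.9,"roll": 0,"jaw": 1},
    {"dx": 4.5,"dy": 0,"dz": 3,"roll": 0,"jaw": 1},
    {"dx": 4,"dy": 0,"dz": 3,"roll": 0,"jaw": 1},
    {"dx": 4,"dy": 0,"dz": 3,"roll": 0,"jaw": 1},
    {"dx": 0,"dy": 0,"dz": 0,"roll": 0,"jaw": 1}
  ]
}}

```text
time_s: 32.48
ee_pos: [0.5718, 0.1128, 0.158]
eef_rot: [3.141, 0.001, -0.155]
force: [1.6, 0.5, -0.7]
grip_width: 0.0234
grip_force: 15.0
```

```bash
python3 - <<'E'
from h import *
tilt(-71)
E
```

```text
t 32.53 chest x,y 35.3 -70.5 z 158.4 yaw -8.9 Fchest [ 1.3  0.1 -1. ] w 23.6 15.0 q6 1.86
tube dx/dz, dy/dz deg [np.float64(27.6), np.float64(0.3)] 71 x mean 20.5
flange plane slope deg [-17.2   3.2] z@0 110.6 323
```

Identical to the first stub. Sliding +x, then checking the near rim.

Request:
{"op": "send_rows", "data": {
  "rows": [
    {"dx": 4.5,"dy": 0,"dz": 1.5,"roll": 0,"jaw": 1},
    {"dx": 4.5,"dy": 0,"dz": 1.5,"roll": 0,"jaw": 1},
    {"dx": 4.5,"dy": 0,"dz": 1.5,"roll": 0,"jaw": 1},
    {"dx": 4.5,"dy": 0,"dz": 1.5,"roll": 0,"jaw": 1},
    {"dx": 4,"dy": 0,"dz": 2,"roll": 0,"jaw": 1},
    {"dx": 0,"dy": 0,"dz": 0,"roll": 0,"jaw": 1}
  ]
}}

```text
time_s: 33.03
ee_pos: [0.5936, 0.1094, 0.1503]
eef_rot: [3.141, 0.001, -0.155]
force: [0.7, 0.4, -5.3]
grip_width: 0.0236
grip_force: 15.0
```

```bash
python3 - <<'E'
from h import *
tilt(-71)
x,y,Z,k=flange(-71); k=k&(abs(y+71)<20)&(x<0)&(x>-60)&(Z>.06)&(Z<.14)
for a in range(-50,0,5):
    w=k&(abs(x-a)<2.5)
    if w.sum(): print(a,w.sum(),np.median(Z[w]).round(4))
E
```

```text
t 33.08 chest x,y 57.4 -70.5 z 150.6 yaw -8.9 Fchest [-0.4  0.2 -4.9] w 23.7 15.0 q6 1.85
tube dx/dz, dy/dz deg [np.float64(22.6), np.float64(2.2)] 75 x mean 50.0
flange plane slope deg [ 3.4 -3.1] z@0 112.8 233
-50 19 0.1197
-45 29 0.1182
-40 6 0.1192
-25 14 0.1168
-20 22 0.1162
-15 22 0.1153
-10 23 0.112
-5 17 0.11
```

Request:
{"op": "send_rows", "data": {
  "rows": [
    {"dx": 0,"dy": 0,"dz": 5,"roll": 0,"jaw": 1},
    {"dx": -1,"dy": 0,"dz": 5,"roll": 0,"jaw": 1},
    {"dx": -2,"dy": 0,"dz": 6,"roll": 0,"jaw": 1},
    {"dx": 0,"dy": 0,"dz": 0,"roll": 0,"jaw": 1}
  ]
}}

```text
time_s: 33.47
ee_pos: [0.5887, 0.1103, 0.1333]
eef_rot: [3.141, 0.003, -0.155]
force: [-4.0, 1.0, -5.2]
grip_width: 0.0238
grip_force: 15.0
```

Request:
{"op": "send_rows", "data": {
  "rows": [
    {"dx": -3,"dy": 0,"dz": 6,"roll": 0,"jaw": 1},
    {"dx": -4,"dy": 0,"dz": 8,"roll": 0,"jaw": 1},
    {"dx": -4,"dy": 0,"dz": 8,"roll": 0,"jaw": 1},
    {"dx": -4,"dy": 0,"dz": 8,"roll": 0,"jaw": 1},
    {"dx": -4,"dy": 0,"dz": 7,"roll": 0,"jaw": 1},
    {"dx": 0,"dy": 0,"dz": 0,"roll": 0,"jaw": 1}
  ]
}}

```text
time_s: 33.97
ee_pos: [0.5701, 0.113, 0.0961]
eef_rot: [3.141, 0.003, -0.155]
force: [0.0, 0.9, -5.0]
grip_width: 0.0237
grip_force: 15.0
```

Request:
{"op": "send_rows", "data": {
  "rows": [
    {"dx": -2,"dy": 0,"dz": 3,"roll": 0,"jaw": 1},
    {"dx": -3,"dy": 0,"dz": 2,"roll": 0,"jaw": 1},
    {"dx": -5,"dy": 0,"dz": 1,"roll": 0,"jaw": 1},
    {"dx": -5,"dy": 0,"dz": 0,"roll": 0,"jaw": 1},
    {"dx": -5,"dy": 0,"dz": 1,"roll": 0,"jaw": 1},
    {"dx": -5,"dy": 0,"dz": 1,"roll": 0,"jaw": 1},
    {"dx": 0,"dy": 0,"dz": 0,"roll": 0,"jaw": 1}
  ]
}}

```text
time_s: 34.55
ee_pos: [0.5459, 0.1171, 0.0901]
eef_rot: [3.142, 0.0, -0.155]
force: [-0.3, -0.8, -5.1]
grip_width: 0.0237
grip_force: 15.0
```

```bash
python3 - <<'E'
from h import *
st(); tube(-71)
E
```

```text
t 34.55 chest x,y 9.4 -70.3 z 90.1 yaw -8.9 Fchest [-0.2 -0.8 -5.1] w 23.7 15.0 q6 1.87
0.080 4 x -9.0 -6.0 -3.0 y -61.0 -59.0
0.090 9 x -3.0 5.0 10.0 y -77.0 -59.0
0.100 22 x -4.0 8.0 13.0 y -73.0 -58.0
0.110 20 x -1.0 11.0 16.0 y -71.0 -59.0
0.120 14 x 2.0 16.0 19.0 y -70.0 -57.0
0.130 36 x 1.0 18.0 22.0 y -92.0 -47.0
0.140 52 x -2.0 17.0 25.0 y -93.0 -47.0
```

Same as stub A at this stage. Continuing with the uprighting moves.

Request:
{"op": "send_rows", "data": {
  "rows": [
    {"dx": -4,"dy": 0,"dz": 1,"roll": 0,"jaw": 1},
    {"dx": -4,"dy": 0,"dz": 1,"roll": 0,"jaw": 1},
    {"dx": -4,"dy": 0,"dz": 1,"roll": 0,"jaw": 1},
    {"dx": -3,"dy": 0,"dz": 2,"roll": 0,"jaw": 1},
    {"dx": 0,"dy": 0,"dz": 2,"roll": 0,"jaw": 1},
    {"dx": 0,"dy": 0,"dz": 0,"roll": 0,"jaw": 1}
  ]
}}

```text
time_s: 35.1
ee_pos: [0.5327, 0.1195, 0.0851]
eef_rot: [-3.141, -0.003, -0.155]
force: [-4.5, -0.3, 13.4]
grip_width: 0.0238
grip_force: 15.0
```

Request:
{"op": "send_rows", "data": {
  "rows": [
    {"dx": -4,"dy": 0,"dz": 1,"roll": 0,"jaw": 1},
    {"dx": -4,"dy": 0,"dz": 1,"roll": 0,"jaw": 1},
    {"dx": -4,"dy": 0,"dz": 1,"roll": 0,"jaw": 1},
    {"dx": -2,"dy": 0,"dz": 1,"roll": 0,"jaw": 1},
    {"dx": 0,"dy": 0,"dz": 0,"roll": 0,"jaw": 1}
  ]
}}

```text
time_s: 35.52
ee_pos: [0.518, 0.1217, 0.0799]
eef_rot: [-3.141, -0.001, -0.155]
force: [-3.3, 0.9, 7.8]
grip_width: 0.0234
grip_force: 15.0
```

```bash
python3 - <<'E'
from h import *
st(); tube(-71)
E
```

```text
t 35.52 chest x,y -18.9 -70.1 z 79.9 yaw -8.9 Fchest [-3.4  0.3  7.8] w 23.4 15.0 q6 1.89
0.070 3 x -20.0 -18.0 -14.0 y -63.0 -59.0
0.080 19 x -23.0 -9.0 -5.0 y -77.0 -58.0
0.090 20 x -19.0 -7.0 -4.0 y -74.0 -57.0
0.100 26 x -20.0 -8.0 -3.0 y -75.0 -57.0
0.110 24 x -16.0 -7.0 -1.0 y -75.0 -58.0
0.120 40 x -24.0 -10.0 -2.0 y -92.0 -47.0
0.130 54 x -28.0 -11.0 -2.0 y -94.0 -46.0
0.140 55 x -31.0 -11.0 -2.0 y -94.0 -46.0
```

Upright. Releasing, rising and taking a final look.

Request:
{"op": "send_rows", "data": {
  "rows": [
    {"dx": 0,"dy": 0,"dz": 0,"roll": 0,"jaw": 0.35},
    {"dx": 0,"dy": 0,"dz": 0,"roll": 0,"jaw": 0.3},
    {"dx": 0,"dy": 0,"dz": 0,"roll": 0,"jaw": 0.2},
    {"dx": 0,"dy": 0,"dz": 0,"roll": 0,"jaw": 0.2},
    {"dx": 0,"dy": 0,"dz": -10,"roll": 0,"jaw": 0.2},
    {"dx": 0,"dy": 0,"dz": -25,"roll": 0,"jaw": 0.2},
    {"dx": 0,"dy": 0,"dz": -25,"roll": 0,"jaw": 0.2},
    {"dx": 0,"dy": 0,"dz": -25,"roll": 0,"jaw": 0.2},
    {"dx": 0,"dy": 0,"dz": -30,"roll": 0,"jaw": 0.2},
    {"dx": 0,"dy": 0,"dz": -30,"roll": 0,"jaw": 0.1},
    {"dx": -30,"dy": 0,"dz": -10,"roll": 0,"jaw": 0.1},
    {"dx": -30,"dy": 0,"dz": 0,"roll": 0,"jaw": 0.1}
  ]
}}

```text
time_s: 36.57
ee_pos: [0.4593, 0.1307, 0.2371]
eef_rot: [-3.14, -0.004, -0.156]
force: [-0.3, 0.9, 0.3]
grip_width: 0.042
grip_force: 0.0
```

Request:
{"op": "send_rows", "data": {
  "rows": [
    {"dx": 0,"dy": 35,"dz": 0,"roll": 0,"jaw": 0.1},
    {"dx": 0,"dy": 35,"dz": 0,"roll": 0,"jaw": 0.1},
    {"dx": 0,"dy": 35,"dz": 0,"roll": 0,"jaw": 0.1},
    {"dx": 0,"dy": 35,"dz": 0,"roll": 0,"jaw": 0.1},
    {"dx": 0,"dy": 35,"dz": 0,"roll": 0,"jaw": 0.1},
    {"dx": 0,"dy": 35,"dz": 0,"roll": 0,"jaw": 0.1},
    {"dx": 0,"dy": 0,"dz": 0,"roll": 0,"jaw": 0.1},
    {"dx": 0,"dy": 0,"dz": 0,"roll": 0,"jaw": 0.1}
  ]
}}

```text
time_s: 37.23
ee_pos: [0.4261, -0.078, 0.2348]
eef_rot: [3.142, -0.001, -0.158]
force: [-0.2, 0.2, 0.6]
grip_width: 0.0425
grip_force: 0.0
```

```bash
python3 - <<'E'
from h import *
st()
f,W,C=cam("top");X,Y,Z=W[...,0],W[...,1],W[...,2]
a=cv2.resize(f[100:240,100:440],None,fx=2.3,fy=2.3,interpolation=cv2.INTER_CUBIC)
x,y=ch(X,Y)
for y0 in(74,-70):
    k=(abs(x)<64)&(abs(y-y0)<55)&(Z>.014)&(Z<.03)&(f.min(-1)>130);print("flange",y0,k.sum(),x[k].min().round(),x[k].max().round(),y[k].min().round(),y[k].max().round(),np.percentile(Z[k],[5,50,95]).round(4))
    k=(abs(x)<40)&(abs(y-y0)<40)&(Z>.132);print("tube top",k.sum(),x[k].mean().round(1),y[k].mean().round(1),np.median(Z[k]))
D=np.hypot(X-.658,Y-.1707);k=(D<.026)&(Z>.145)&(Z<.165);print("knob",k.sum(),cv2.minAreaRect(np.float32(np.c_[X[k],Y[k]])))
D=np.hypot(X-.608,Y+.336);k=(D<.08)&(Z>.12)&(Z<.15);print("traygrip",X[k].mean(),Y[k].mean(),Z[k].max())
k=(D<.09)&(Z>-.01)&(f.min(-1)>110)&(Z<.03);print("tray",cv2.minAreaRect(np.float32(np.c_[X[k],Y[k]])))
s,W,C=cam("scene"); b=cv2.resize(s[150:320,240:540],None,fx=1.8,fy=1.8,interpolation=cv2.INTER_CUBIC)
b=np.pad(b,((0,0),(0,a.shape[1]-b.shape[1]),(0,0))); 
cv2.imwrite("pics/fin.png",np.vstack([a,b])[:600,:800,::-1])
E
```

```text
t 37.23 chest x,y -78.8 -281.6 z 234.8 yaw -9.1 Fchest [-0.3  0.1  0.6] w 42.5 0.0 q6 1.46
flange 74 339 -29.0 30.0 27.0 125.0 [0.0158 0.0192 0.0231]
tube top 81 -17.8 72.7 0.14114616989200046
flange -70 353 -29.0 31.0 -118.0 -23.0 [0.0158 0.0196 0.0237]
tube top 78 -17.7 -71.2 0.14156093411402132
knob 102 ((0.6572266221046448, 0.17030249536037445), (0.013924610801041126, 0.04342383146286011), 83.64507293701172)
traygrip 0.6070719662467705 -0.3349611278774062 0.1472314391062409
tray ((0.6111183762550354, -0.3387466073036194), (0.13470222055912018, 0.06219221279025078), 81.595947265625)
```

View pics/fin.png

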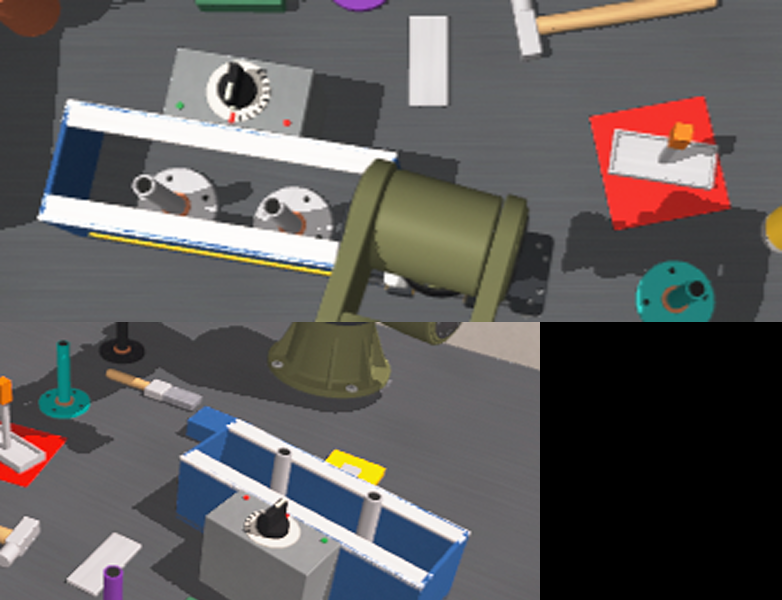

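Both stubs stand upright in the chest with flanges flat, the tray is on the mat, and the pointer is on the red mark. I'll take one full view to make sure no third stub was hidden by the arm at the start.

```bash
python3 - <<'E'
from h import *
a=cam("top")[0]; b=cam("scene")[0]
r=lambda q:cv2.resize(q,(480,300),interpolation=cv2.INTER_AREA)
save(np.vstack([r(a),r(b)]),"all")
E
```

```text
(no output)
```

View pics/all.png

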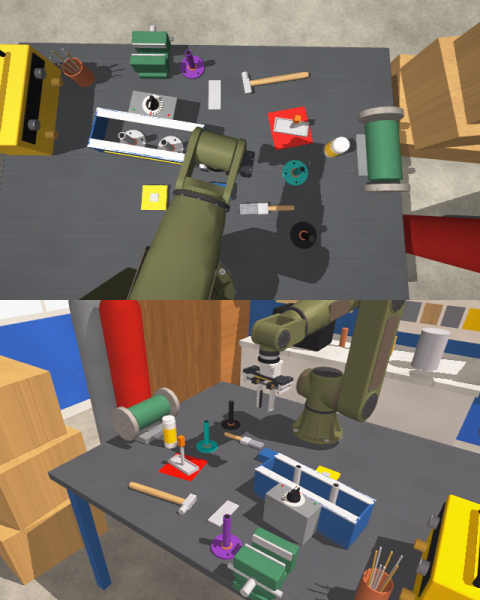

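The whole bench is visible. The only stubs left outside are the purple, turquoise and black decoys, and the other things are where they were. Handing in.

```bash
python3 -c "
from station import *
print(hand_in())"
```

```text
the job is handed in; nothing more can be done
None
```

Job handed in, no verdict returned: the knob pointer is on the zero mark to within about 2–3° by camera, the tray stands mid-mat, and both grey stubs on the bench stand upright in the chest with flanges flat under the lips.

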